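# Make up two drip-coffee sets

## Task

Make up the two coffee sets: on the square tray the low glass, wholly on the round cork mat, with the small brass filter seated squarely on it; on the long tray the tall glass, wholly on the round mat, with the large brass filter seated squarely on it, and the milk jug standing wholly on the square mat. Set everything down gently without dropping it or knocking anything over, and leave the squeeze bottle, the tin and the small bowl where they are.

Things in the scene. Friction and masses are not known exactly. Their poses are not given: they have to be found in the camera images.
- square_tray: Square dark-wood serving tray, 150 x 150 mm, fixed in place. Origin: centre of its underside, z up. Floor 10 mm thick, lip all round 8 mm wide and 18 mm high over the table. In its middle a round cork mat, 92 mm across, its top 12 mm above the origin.
- long_tray: Long dark-wood serving tray, 250 mm (its x) by 130 mm (its y), fixed in place. Origin: centre of its underside, z up. Floor 10 mm thick, lip all round 8 mm wide and 18 mm high. Two cork mats, tops 12 mm above the origin: a round one, 92 mm across, centred 65 mm from the origin along +x, and a square one, 88 x 88 mm, centred 65 mm along -x.
- low_glass: Low straight clear-glass tumbler, 68 mm outside diameter, 75 mm high, wall 3.5 mm, open at the top (mouth 61 mm inside). Origin: centre of its underside, z up. About 0.2 kg.
- tall_glass: Tall straight clear-glass tumbler, 62 mm outside diameter, 120 mm high, wall 3.5 mm, open at the top (mouth 55 mm inside). Origin: centre of its underside, z up. About 0.3 kg.
- small_phin: Small brass drip filter with its lid on, one piece: underneath a round foot 48 mm across and 6 mm deep that drops into a glass's mouth, then a thin brim 80 mm across (6 to 9 mm up) that rests on the glass's rim, a straight chamber 52 mm across (9 to 48 mm up), a lid 55 mm across (48 to 55 mm) and a small knob, 69 mm high in all. Stands on its foot. Origin: centre of the foot's underside, z up. About 0.1 kg. Seated on the low glass its origin is 69 mm above the glass's.
- large_phin: Large brass drip filter with its lid on, one piece: underneath a round foot 44 mm across and 6 mm deep that drops into a glass's mouth, then a thin brim 100 mm across (6 to 9 mm up) that rests on the glass's rim, a straight chamber 67 mm across (9 to 80 mm up), a lid 70 mm across (80 to 88 mm) and a small knob, 104 mm high in all. Stands on its foot. Origin: centre of the foot's underside, z up. About 0.18 kg. Seated on the tall glass its origin is 114 mm above the glass's.
- milk_jug: Small open steel milk jug, 56 mm across (straight to 60 mm up, then flaring to 60 mm across at the 70 mm high rim). A loop handle sticks out along its -x to 53 mm from the axis, a small spout at the rim along +x to 40 mm. Origin: centre of its underside, z up. About 0.13 kg; pinch it across its y.
- squeeze_bottle: Bystander: white squeeze bottle, 62 mm across, 186 mm high with its nozzle, loose. Origin: centre of its underside.
- milk_tin: Bystander: closed steel tin with a plain paper band, 76 mm across, 80 mm high, loose. Origin: centre of its underside.
- sugar_bowl: Bystander: small open steel bowl, 90 mm across the rim, 42 mm high, loose. Origin: centre of its underside.
There are look-alikes about, which are no part of the job. Leave any orange look-alike of the tall_glass alone.

How it is judged:
By the outcome, as a careful person would: the job done as asked, in the order asked, and still so for the second after the job is handed in, with the robot touching nothing.
It also fails if it takes over 115 s, if anything falls off the work surface, if the arm or the gripper's body presses on something with over 40 N, if the wrist force passes 120 N, or if a joint passes its speed limit or range.

## Robot

A 6-joint arm with a two-finger parallel gripper is mounted at the origin on the work surface. World frame = base frame: x ahead of the robot, y to its left, z up, the work surface at z = 0. Lengths are in m, angles in rad, forces in N, time in s.
With the tool pointing down it reaches from about 0.375 to 0.975 m from the base axis. Payload 3.8 kg.
Tool frame: the origin (TCP) lies on the centre line of the jaws, within the pads' length; the fingertips stand 14 mm ahead of it and the grasp point (between the pads) lies 5 mm behind it (bot.finger_overhang is the distance from the TCP to the fingertips, in m); y points along the fingers, x is the direction in which the jaws open and shut, and the axes are right-handed (so a half turn about y gives the same grasp; the last joint's range is limited). The gripper opens to 85 mm and grips with 20 to 120 N. Pads are 22 mm wide; open, the fingers measure 114 mm over their backs; the gripper's body (76 mm by 85 mm) begins 54 mm behind the grasp point. The pads swing forward as they close: fully open they stand 13 mm farther back than shut.
Start: joints at [1.231, 0.264, 1.604, -0, 1.274, -0.037], TCP at [0.201, 0.644, 0.245] pointing down, gripper open.
Joint ranges: [-2.63, 2.63], [-0.94, 2.18], [0.31, 2.57], [-1.31, 4.45], [0, 2.66], [-2.55, 2.55]. Speed limits (rad/s): [2.57, 2.57, 3.14, 3.14, 3.14, 3.14].

## Interface

Orientations are given as a rotation vector (axis times angle).
In Python, from workcell import readout, read_camera, bot, spotter gives the robot as it stands.
- The arm moves only by the tool jog_arm, never from a script. Its argument "increments" is a list of rows, each a list of 7 numbers: the shift along the tool's x, y, z in m, then the turn, a rotation vector about the tool's x, y, z in rad, then the opening, from 0 (shut) to 1 (fully open). A call has 1 to 10 rows; each row shifts and turns the pose as measured when the row begins, along the tool's axes as they then stand; what a row does not reach is not made up. A row lasts 1/8 s, in which the tool goes at most 62.5 mm and 10.7 degrees, less where a joint would pass 70% of its speed; a pose out of reach is approached as far as the arm can. A call with a gripper value outside its range is refused whole. The fingers move at their own pace and stop on an object; "force" is the grip in N (left out, the last holds). Time passes only in rows, so rows that do not move let the fingers close. It gives the time, the measured TCP pose, the force and the opening at its end, in the units of the state.
- readout.read_state(): the state, without advancing time (a new reading comes with each control period).
- read_camera(name): name is "side" or "top" or "wrist"; returns a dict with "img" (384x512x3 uint8, blue, green, red), "range_z" (384x512 float32, m along the optical axis (not along the pixel's ray), 0 where there is no reading), "fx", "fy", "cx", "cy" (pixels), "distortion" ([k1, k2, p1, p2, k3] as OpenCV has them; the pictures are not rectified), "world_from_camera" (4x4, takes a point from camera to world coordinates). Camera axes: x right, y down, z forward; pixel columns grow to the right and rows downward; lengths in m; the calibration is good to about 2 mm. A picture is of the moment at which its call begins.
- bot.finish_job(): hands the job in, once; it reports no verdict.
Trained networks look in a picture, given as the dict that the camera call returned (one of the last four; its "shot" number tells which), for a name from the list of things; names that differ only in an ending like _2 or _b are one class to them, and where a whole thing is asked for, a point or a joint stands for the part that bears it (a point fixed in the world has none). Each returns a list of dicts, best first, with "p" (0 to 1); they miss things now and then, are a little off and sometimes report something else, mostly with a low value. They report only what shows in the picture. A call takes as long as a camera call. They do not tell look-alikes from the thing itself.
- spotter.masks_of(picture, thing): "mask" (384x512 bool, what is visible of it) and "location" ([column, row] in pixels, amid what is visible of it).
- spotter.spot_point(picture, thing): "location" ([column, row] in pixels: a listed point, or the origin of a listed thing).
The state is a dict: "time": time; "q": joint angles; "joint_vel": joint speeds; "joint_torque": joint torques, N m; "tool_pos": TCP position; "tcp_rot": TCP orientation; "wrist_force": force on the tool from outside, world axes, zero at the start; "torque": the same for the moment, N m; "width": opening from 0.0 (shut) to 1.0 (fully open).
Only numpy, scipy, OpenCV 4.12 (cv2) and the standard library are available. Lean on these libraries where they do the work, as an engineer would, in place of code of your own. Each camera call takes 0.05 s, during which the arm holds its last target. There are 200 camera calls.

## Working session

There is one attempt and no reset: what is moved stays moved. The work goes in short steps, Python scripts to look and compute and a tool call to move; the robot and the scene stay as the last step left them, time stands still between calls to the robot, and variables do not carry over. Pictures are saved under pics/ and viewed, about 12 in all and at most 16, crops included, and the job is handed in when it is done.

Besides the shell and the picture viewer there is one more tool, called after ">>>" in YAML: its name, and indented under it one key for each argument. jog_arm: Moves the arm, as the interface text tells. Its arguments: {"type":"object","properties":{"increments":{"type":"array"},"force":{"type":"number"}},"required":["increments"]}

```bash
mkdir -p pics; ls; cat > h.py <<'E'
import numpy as np, cv2
from workcell import readout, read_camera, bot, spotter
def world(P,mask):
    v,u=np.nonzero(mask&(P["range_z"]>0)); z=P["range_z"][v,u]
    K=np.array([[P["fx"],0,P["cx"]],[0,P["fy"],P["cy"]],[0,0,1.]])
    n=cv2.undistortPoints(np.c_[u,v].astype(float)[:,None],K,np.array(P["distortion"]))[:,0]
    c=np.c_[n*z[:,None],z]; T=np.array(P["world_from_camera"])
    return c@T[:3,:3].T+T[:3,3]
E
python3 - <<'E'
from h import *
for n in ["top","side"]:
    P=read_camera(n); cv2.imwrite(f"pics/{n}0.png",P["img"])
    print(n,np.round(P["world_from_camera"],3).tolist())
    for t in "square_tray long_tray low_glass tall_glass small_phin large_phin milk_jug squeeze_bottle milk_tin sugar_bowl".split():
        for d in spotter.masks_of(P,t):
            if d["p"]<.2: continue
            w=world(P,d["mask"])
            if len(w)<5: print(t,d["p"],d["location"],"nodepth");continue
            hi=w[w[:,2]>np.percentile(w[:,2],98)-.006]
            print(t,round(d["p"],2),np.round(d["location"]),len(w),"lo",np.round(np.percentile(w,3,axis=0),3),"hi",np.round(np.percentile(w,97,axis=0),3),"topc",np.round((hi.min(0)+hi.max(0))/2,3))
print(readout.read_state())
E
```

```text
pics
top [[-0.006, -0.984, 0.177, 0.333], [-1.0, 0.007, 0.004, -0.008], [-0.005, -0.177, -0.984, 1.204], [0.0, 0.0, 0.0, 1.0]]
square_tray 0.61 [137. 214.] 2411 lo [0.422 0.273 0.005] hi [0.573 0.424 0.021] topc [0.494 0.349 0.021]
square_tray 0.43 [139. 147.] 597 lo [0.658 0.312 0.002] hi [0.732 0.389 0.044] topc [0.693 0.348 0.042]
long_tray 0.78 [371. 218.] 3495 lo [ 0.365 -0.417  0.006] hi [ 0.6   -0.291  0.02 ] topc [ 0.484 -0.354  0.019]
long_tray 0.35 [203. 164.] 500 lo [0.609 0.109 0.005] hi [0.667 0.178 0.066] topc [0.642 0.142 0.069]
low_glass 0.84 [279. 220.] 463 lo [ 0.441 -0.107  0.004] hi [ 0.503 -0.048  0.077] topc [ 0.473 -0.077  0.075]
tall_glass 0.91 [229. 263.] 406 lo [0.312 0.034 0.004] hi [0.365 0.089 0.121] topc [0.339 0.061 0.12 ]
tall_glass 0.61 [225. 227.] 466 lo [0.418 0.047 0.004] hi [0.475 0.103 0.122] topc [0.448 0.076 0.12 ]
large_phin 0.87 [248. 185.] 772 lo [ 0.534 -0.03   0.006] hi [0.602 0.056 0.093] topc [0.576 0.014 0.101]
milk_jug 0.78 [300. 156.] 430 lo [ 0.636 -0.17  -0.001] hi [ 0.699 -0.117  0.072] topc [ 0.661 -0.143  0.07 ]
squeeze_bottle 0.
[... 1339 characters left out ...]
5 0.007] hi [0.736 0.386 0.041] topc [0.697 0.346 0.04 ]
{'time': 1.1, 'q': array([ 1.23109040e+00,  2.63919399e-01,  1.60396274e+00,  1.04583534e-05,
        1.27369623e+00, -3.68939843e-02]), 'joint_vel': array([-0.00121009,  0.00100395,  0.00061724,  0.00074761,  0.00016861,
       -0.00140999]), 'joint_torque': array([ 7.45056186e-04, -5.15087557e+01, -3.67737114e+01,  3.38866539e-04,
        8.43910311e-04,  2.03311288e-05]), 'tool_pos': array([0.20128828, 0.6443043 , 0.24528679]), 'tcp_rot': array([-1.33735275, -0.98329664,  0.98328637]), 'wrist_force': array([ 0.91717624, -1.04216556,  1.03968819]), 'torque': array([-0.05397217,  0.0019856 ,  0.00891036]), 'width': 0.9984167236432352}
```

```bash
python3 - <<'E'
import cv2,numpy as np
from scipy.spatial.transform import Rotation as R
a=cv2.imread("pics/top0.png")[90:300,90:450];b=cv2.imread("pics/side0.png")[60:384,90:430]
cv2.imwrite("pics/a.png",cv2.resize(a,None,fx=2.2,fy=2.2,interpolation=2));cv2.imwrite("pics/b.png",cv2.resize(b,None,fx=1.8,fy=1.8,interpolation=2))
print(R.from_rotvec([-1.33735275, -0.98329664,  0.98328637]).as_matrix().round(3))
E
```

```text
[[ 0.298 -0.    -0.955]
 [ 0.955  0.     0.298]
 [ 0.    -1.     0.   ]]
```

View pics/a.png

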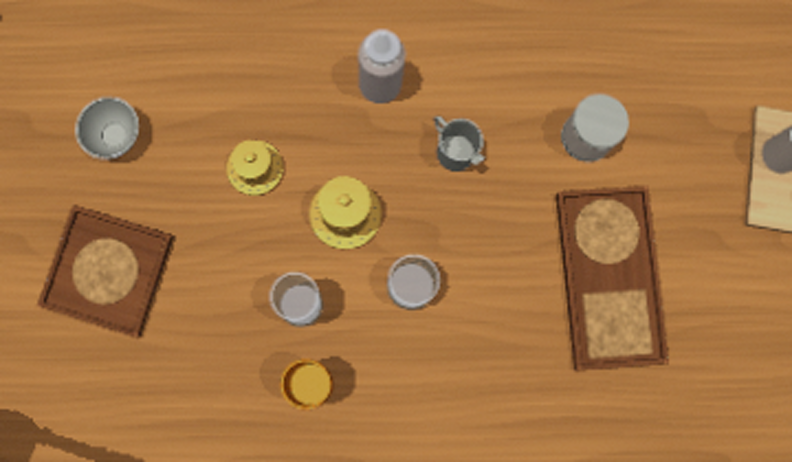

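View pics/b.png

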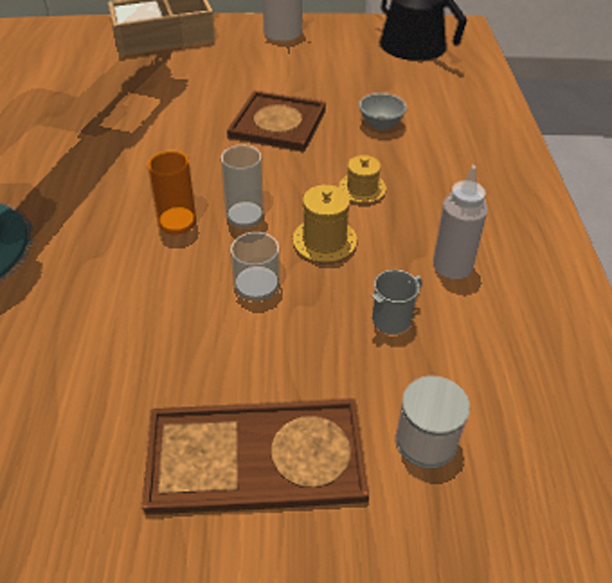

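```bash
cat >> h.py <<'E'
from scipy.spatial.transform import Rotation as R
def circ(p,r):
    "centre of a circle of known radius: robust fit on hull"
    h=cv2.convexHull(p[:,:2].astype(np.float32))[:,0]
    from scipy.optimize import least_squares
    s=least_squares(lambda c:np.hypot(*(h-c).T)-r,h.mean(0),loss="soft_l1",f_scale=.002)
    return s.x.round(4).tolist(),round(float(np.sqrt(np.mean(s.fun**2))),4)
def near(w,c,r,z0,z1):
    return w[(np.hypot(w[:,0]-c[0],w[:,1]-c[1])<r)&(w[:,2]>z0)&(w[:,2]<z1)]
E
python3 - <<'E'
from h import *
for n in ["top","side"]:
    P=read_camera(n); hsv=cv2.cvtColor(P["img"],cv2.COLOR_BGR2HSV)
    w=world(P,np.ones((384,512),bool))
    print(n,"table z",np.median(near(w,(.4,-.2),.03,-.02,.02)[:,2]))
    for nm,c,r,z0,z1 in [("smallphin lid",(.64,.14),.06,.046,.060),("smallphin brim",(.64,.14),.07,.0045,.014),("largephin lid",(.576,.012),.06,.078,.094),("largephin brim",(.576,.012),.07,.0045,.014),("low",(.474,-.078),.06,.068,.08),("tall",(.449,.075),.05,.113,.125),("jug",(.665,-.143),.06,.062,.08),("jugbody",(.665,-.143),.06,.02,.055)]:
        q=near(w,c,r,z0,z1)
        rr={"smallphin lid":.0275,"smallphin brim":.04,"largephin lid":.035,"largephin brim":.05,"low":.034,"tall":.031,"jug":.03,"jugbody":.028}[nm]
        if len(q)>10: print(nm,len(q),circ(q,rr),q[:,:2].min(0).round(3),q[:,:2].max(0).round(3))
    q=near(w,(.665,-.143),.08,.058,.08); print("jugtop far",[ (x.round(3).tolist()) for x in q if np.hypot(x[0]-.662,x[1]+.143)>.034][:25])
    q=near(w,(.665,-.143),.08,.01,.057); print("jughandle",[ (x.round(3).tolist()) for x in q if np.hypot(x[0]-.662,x[1]+.143)>.036][:25])
    # cork
    H,S,V=cv2.split(hsv); 
    for nm,px in [("cork",0)]:
        v0=V.astype(int)
        z=np.zeros((384,512));zz=P["range_z"]>0
        cork=(V>125)
        ww=world(P,cork)
        for t,c in [("sq",(.496,.347)),("round",(.545,-.355)),("squaremat",(.418,-.355))]:
            q=near(ww,c,.06,.0,.025)
            if len(q): print(t,len(q),q.mean(0).round(4),circ(q,.046), cv2.minAreaRect((q[:,:2]*1000).astype(np.float32)))
    for t,c in [("sqtray",(.496,.347)),("longtray",(.484,-.355))]:
        q=near(w,c,.16,.015,.024); print(t,cv2.minAreaRect((q[:,:2]*1000).astype(np.float32)))
    if n=="top": cv2.imwrite("pics/jug.png",cv2.resize(P["img"][130:185,270:330],None,fx=8,fy=8,interpolation=2))
E
```

```text
top table z -1.2529619723977703e-06
smallphin lid 227 ([0.6434, 0.1424], 0.0011) [0.617 0.116] [0.668 0.168]
smallphin brim 251 ([0.6288, 0.1473], 0.0267) [0.573 0.082] [0.708 0.204]
largephin lid 433 ([0.5749, 0.0135], 0.0009) [ 0.541 -0.02 ] [0.609 0.046]
largephin brim 320 ([0.5712, 0.0187], 0.0166) [ 0.509 -0.049] [0.644 0.069]
low 90 ([0.4735, -0.0769], 0.0008) [ 0.441 -0.109] [ 0.505 -0.045]
tall 91 ([0.4479, 0.0751], 0.0008) [0.418 0.045] [0.477 0.105]
jug 88 ([0.6612, -0.1451], 0.0029) [ 0.629 -0.172] [ 0.694 -0.116]
jugbody 128 ([0.6632, -0.1419], 0.0045) [ 0.635 -0.167] [ 0.702 -0.113]
jugtop far [[0.698, -0.115, 0.059], [0.699, -0.118, 0.058], [0.692, -0.121, 0.059], [0.692, -0.124, 0.059], [0.689, -0.121, 0.059], [0.638, -0.168, 0.072], [0.639, -0.172, 0.071], [0.635, -0.165, 0.072], [0.635, -0.168, 0.073], [0.633, -0.162, 0.071], [0.634, -0.166, 0.068], [0.629, -0.159, 0.073], [0.63, -0.162, 0.071]]
jughandle [[0.702, -0.113, 0.048], [0.7, -0.113, 0.043], [0.697, -0.115, 0.053], [0.697, -0.118, 0.055], [0.696, -0.121, 0.056], [0.7, -0.114, 0.035], [0.699, -0.117, 0.037],
[... 2177 characters left out ...]
974 0.3469 0.012 ] ([0.4974, 0.3489], 0.0018) ((497.4734802246094, 348.9079284667969), (92.72560119628906, 90.3770980834961), 87.32184600830078)
round 1412 [ 0.5492 -0.3549  0.0117] ([0.5487, -0.3547], 0.0078) ((543.4246826171875, -356.52044677734375), (110.19975280761719, 98.7305908203125), 1.6401772499084473)
squaremat 1618 [ 0.4196 -0.3617  0.0118] ([0.4204, -0.3663], 0.0138) ((414.4842834472656, -357.1819763183594), (111.0959243774414, 113.47309112548828), 14.692925453186035)
sqtray ((497.2976989746094, 347.021728515625), (154.54388427734375, 152.0802459716797), 72.7816162109375)
longtray ((484.92156982421875, -357.73834228515625), (250.9718017578125, 132.12353515625), 3.696653127670288)
```

View pics/jug.png

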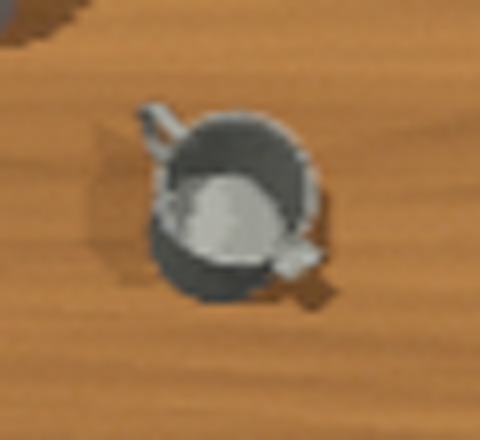

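>>> jog_arm:
  increments:
    - [-0.046, 0, -0.036, 0, 0, 0, 1]
    - [-0.046, 0, -0.036, 0, 0, 0, 1]
    - [-0.046, 0, -0.036, 0, 0, 0, 1]
    - [-0.046, 0, -0.036, 0, 0, 0, 1]
    - [-0.046, 0, -0.036, 0, 0, 0, 1]
    - [-0.046, 0, -0.036, 0, 0, 0, 1]
    - [-0.046, 0, -0.036, 0, 0, 0, 1]
    - [-0.046, 0, -0.036, 0, 0, 0, 1]
    - [-0.046, 0, -0.036, 0, 0, 0, 1]
    - [-0.046, 0, -0.036, 0, 0, 0, 1]
  force: 40

```text
time: 2.45
tool_pos: [0.4142, 0.0868, 0.2465]
tcp_rot: [-1.336, -0.999, 0.982]
wrist_force: [2.2, 0.1, 0.1]
width: 0.998
```

>>> jog_arm:
  increments:
    - [-0.0467, 0, -0.0355, 0, 0, 0, 1]
    - [-0.0467, 0, -0.0355, 0, 0, 0, 1]
    - [-0.0467, 0, -0.0355, 0, 0, 0, 1]
    - [0, 0.05, 0, 0, 0, 0, 1]
    - [0, 0.05, 0, 0, 0, 0, 1]
    - [0, 0, 0, 0, 0, 0, 1]

```text
time: 3.2
tool_pos: [0.4817, -0.0898, 0.1485]
tcp_rot: [-1.348, -0.999, 0.97]
wrist_force: [-1.0, -0.9, -0.6]
width: 1.001
```

```bash
cat >> h.py <<'E'
def go(x,y,z,th=72.7,n=None):
    "rows (tool frame) from the present pose to x,y,z with jaws along th deg, tool down"
    s=readout.read_state(); p=np.array(s["tool_pos"]); A=R.from_rotvec(s["tcp_rot"])
    def O(t): c,q=np.cos(t),np.sin(t); return R.from_matrix([[c,0,-q],[q,0,c],[0,-1,0]])
    x0=A.as_matrix()[:,0]; t0=np.arctan2(x0[1],x0[0]); D=np.radians(th)-t0; D=(D+np.pi)%(2*np.pi)-np.pi
    d=np.array([x,y,z])-p; k=n or int(max(np.ceil(np.linalg.norm(d)/.055),np.ceil(abs(D)/.17),1))
    print("p",p.round(4),"th",np.degrees(t0).round(1),"tilt",A.as_matrix()[2].round(3),"w",round(float(s["width"]),3),"F",np.round(s["wrist_force"],1),"t",s["time"])
    cur=A
    for i in range(k):
        nx=O(t0+D*(i+1)/k)
        print([*cur.inv().apply(d/k).round(4).tolist(),*(cur.inv()*nx).as_rotvec().round(3).tolist()]); cur=nx
E
python3 -c "
from h import *
go(.4743,-.0781,.044)
P=read_camera('wrist');cv2.imwrite('pics/w1.png',P['img'])
print(np.round(P['world_from_camera'],3).tolist())
w=world(P,np.ones((384,512),bool)); q=near(w,(.474,-.078),.06,.068,.08); print(len(q), circ(q,.034) if len(q)>9 else 0)"
```

```text
p [ 0.4817 -0.0898  0.1485] th 72.6 tilt [ 0.008 -1.    -0.019] w 1.001 F [-1.  -0.9 -0.6] t 3.2
[0.0041, 0.0522, 0.0062, 0.019, -0.001, 0.008]
[0.0045, 0.0522, 0.0053, 0.0, -0.0, -0.0]
[[0.298, 0.907, 0.297, 0.407], [0.954, -0.286, -0.086, -0.068], [0.007, 0.309, -0.951, 0.275], [0.0, 0.0, 0.0, 1.0]]
1420 ([0.4728, -0.0764], 0.0003)
```

View pics/w1.png

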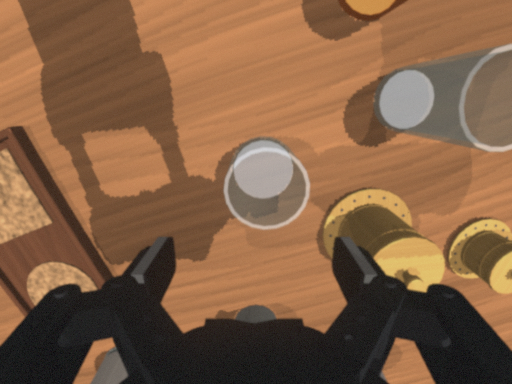

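>>> jog_arm:
  increments:
    - [0.009, 0.01, 0.011, 0.019, 0, 0.008, 1]
    - [0, 0, 0, 0, 0, 0, 1]
    - [0, 0.035, 0, 0, 0, 0, 1]
    - [0, 0.035, 0, 0, 0, 0, 1]
    - [0, 0.024, 0, 0, 0, 0, 1]
    - [0, 0, 0, 0, 0, 0, 1]

```text
time: 4.0
tool_pos: [0.4865, -0.0768, 0.0563]
tcp_rot: [-1.355, -1.004, 0.977]
wrist_force: [-0.5, 0.4, -0.3]
width: 1.003
```

```bash
python3 -c "
from h import *
go(.4738,-.0773,.044)"
```

```text
p [ 0.4865 -0.0768  0.0563] th 73.0 tilt [ 0.002 -1.    -0.025] w 1.003 F [-0.5  0.4 -0.3] t 4.0
[-0.0042, 0.012, 0.0123, 0.025, 0.005, 0.002]
```

>>> jog_arm:
  increments:
    - [-0.004, 0, 0.012, 0.025, 0, 0, 1]
    - [0, 0, 0, 0, 0, 0, 1]

```text
time: 4.25
tool_pos: [0.4754, -0.0772, 0.0592]
tcp_rot: [-1.336, -0.992, 0.986]
wrist_force: [-0.9, -0.2, 0.4]
width: 1.0
```

```bash
python3 -c "
from h import *
go(.4738,-.0773,.044);s=readout.read_state();print(s['q'].round(3),s['joint_vel'].round(3))"
```

```text
p [ 0.4754 -0.0772  0.0592] th 73.1 tilt [ 0.002 -1.    -0.003] w 1.0 F [-0.9 -0.2  0.4] t 4.25
[-0.0006, 0.0152, 0.0016, 0.003, 0.006, 0.002]
[-2.140e-01  9.800e-02  2.179e+00  2.000e-03  8.610e-01 -1.490e+00] [ 0.005 -0.014 -0.03   0.002 -0.008  0.   ]
```

>>> jog_arm:
  increments:
    - [0, 0.012, 0.001, 0, 0, 0, 1]
    - [0, 0.003, 0.001, 0.003, 0, 0, 1]
    - [0, 0, 0, 0, 0, 0, 0.6]
    - [0, 0, 0, 0, 0, 0, 0.6]
    - [0, 0, 0, 0, 0, 0, 0.6]
    - [0, 0, 0, 0, 0, 0, 0.6]
    - [0, 0, 0, 0, 0, 0, 0.6]
  force: 40

```text
time: 5.12
tool_pos: [0.4751, -0.077, 0.0455]
tcp_rot: [-1.336, -0.992, 0.985]
wrist_force: [-0.6, 1.1, 2.0]
width: 0.796
```

>>> jog_arm:
  increments:
    - [0, -0.02, 0, 0, 0, 0, 0.6]
    - [0, -0.045, 0, 0, 0, 0, 0.6]
    - [0, -0.05, 0, 0, 0, 0, 0.6]
    - [0, -0.045, 0, 0, 0, 0, 0.6]
    - [0, -0.01, 0, 0, 0, 0, 0.6]

```text
time: 5.75
tool_pos: [0.4706, -0.0766, 0.2142]
tcp_rot: [-1.328, -0.985, 0.99]
wrist_force: [0.3, -0.2, -2.9]
width: 0.794
```

>>> jog_arm:
  increments:
    - [0.03, 0, 0.0075, 0, 0, 0, 0.6]
    - [0.046, 0, 0.0115, 0, 0, 0, 0.6]
    - [0.046, 0, 0.0115, 0, 0, 0, 0.6]
    - [0.046, 0, 0.0115, 0, 0, 0, 0.6]
    - [0.046, 0, 0.0115, 0, 0, 0, 0.6]
    - [0.046, 0, 0.0115, 0, 0, 0, 0.6]
    - [0.046, 0, 0.0115, 0, 0, 0, 0.6]
    - [0.046, 0, 0.0115, 0, 0, 0, 0.6]
    - [0.03, 0, 0.0075, 0, 0, 0, 0.6]
    - [0.02, 0, 0.005, 0, 0, 0, 0.6]

```text
time: 7.0
tool_pos: [0.4827, 0.3446, 0.1894]
tcp_rot: [-1.323, -0.956, 1.01]
wrist_force: [0.1, -0.2, -2.2]
width: 0.792
```

```bash
python3 -c "
from h import *
go(.497,.348,.10);P=read_camera('wrist');cv2.imwrite('pics/w2.png',P['img'])
hs=P['img'];w=world(P,hs.max(2)>150);q=near(w,(.496,.348),.06,.008,.016);print(len(q),circ(q,.046),q.min(0),q.max(0))"
```

```text
p [0.4827 0.3446 0.1894] th 72.8 tilt [-0.018 -0.999  0.03 ] w 0.792 F [ 0.1 -0.2 -2.2] t 7.0
[0.0046, 0.0444, -0.0077, -0.03, 0.001, -0.018]
[0.0037, 0.0447, -0.0063, 0.0, 0.001, -0.0]
1345 ([0.4957, 0.348], 0.0038) [0.44949454 0.32485132 0.00922377] [0.51555276 0.39396441 0.01350468]
```

View pics/w2.png

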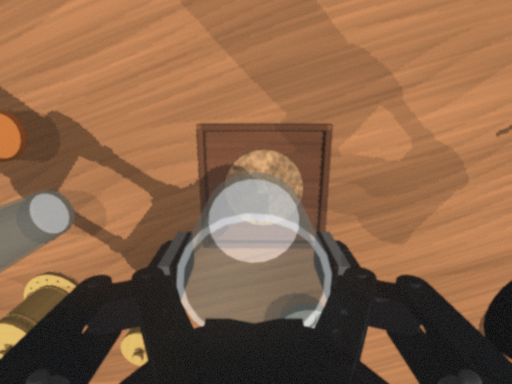

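>>> jog_arm:
  increments:
    - [0.005, 0.03, -0.008, -0.03, 0, -0.018, 0.6]
    - [0.003, 0.03, -0.006, 0, 0, 0, 0.6]
    - [0, 0.025, 0, 0, 0, 0, 0.6]
    - [0, 0, 0, 0, 0, 0, 0.6]
    - [0, 0, 0, 0, 0, 0, 0.6]

```text
time: 7.68
tool_pos: [0.4964, 0.3469, 0.0976]
tcp_rot: [-1.337, -0.981, 0.989]
wrist_force: [0.1, 1.2, -2.8]
width: 0.792
```

```bash
python3 -c "
from h import *
go(.497,.348,.0575)"
```

```text
p [0.4964 0.3469 0.0976] th 72.8 tilt [-0.004 -1.     0.003] w 0.792 F [ 0.1  1.2 -2.8] t 7.675
[0.0014, 0.0401, -0.0004, -0.003, 0.001, -0.004]
```

>>> jog_arm:
  increments:
    - [0.001, 0.014, 0, -0.003, 0, -0.004, 0.6]
    - [0, 0.012, 0, 0, 0, 0, 0.6]
    - [0, 0.006, 0, 0, 0, 0, 0.6]
    - [0, 0.002, 0, 0, 0, 0, 0.6]
    - [0, 0, 0, 0, 0, 0, 0.6]

```text
time: 8.3
tool_pos: [0.4982, 0.3485, 0.0639]
tcp_rot: [-1.337, -0.988, 0.981]
wrist_force: [0.4, -0.4, -1.7]
width: 0.792
```

```bash
python3 -c "
from h import *
go(.497,.348,.0575)"
```

```text
p [0.4982 0.3485 0.0639] th 72.7 tilt [ 0.003 -1.    -0.003] w 0.792 F [ 0.4 -0.4 -1.7] t 8.3
[-0.0009, 0.0064, 0.001, 0.003, 0.001, 0.003]
```

>>> jog_arm:
  increments:
    - [-0.001, 0.003, 0.001, 0.003, 0, 0.003, 0.6]
    - [0, 0.002, 0, 0, 0, 0, 0.6]
    - [0, 0.001, 0, 0, 0, 0, 0.6]
    - [0, 0.001, 0, 0, 0, 0, 0.6]
    - [0, 0, 0, 0, 0, 0, 0.6]

```text
time: 8.93
tool_pos: [0.4976, 0.3484, 0.0577]
tcp_rot: [-1.337, -0.986, 0.983]
wrist_force: [-0.9, 0.1, -2.5]
width: 0.796
```

>>> jog_arm:
  increments:
    - [0, 0.001, 0, 0, 0, 0, 0.6]
    - [0, 0.001, 0, 0, 0, 0, 0.6]
    - [0, 0, 0, 0, 0, 0, 0.6]

```text
time: 9.3
tool_pos: [0.4978, 0.3486, 0.0578]
tcp_rot: [-1.337, -0.987, 0.983]
wrist_force: [-1.5, 0.0, -2.5]
width: 0.793
```

>>> jog_arm:
  increments:
    - [0, 0.002, 0, 0, 0, 0, 0.6]
    - [0, 0.002, 0, 0, 0, 0, 0.6]

```text
time: 9.55
tool_pos: [0.4978, 0.3488, 0.0574]
tcp_rot: [-1.337, -0.986, 0.984]
wrist_force: [-6.7, -3.6, 14.2]
width: 0.793
```

Contact (force now upward). Release gently and rise.

>>> jog_arm:
  increments:
    - [0, -0.001, 0, 0, 0, 0, 0.8]
    - [0, 0, 0, 0, 0, 0, 0.85]
    - [0, 0, 0, 0, 0, 0, 0.9]
    - [0, 0, 0, 0, 0, 0, 1]
    - [0, 0, 0, 0, 0, 0, 1]
    - [0, -0.02, 0, 0, 0, 0, 1]
    - [0, -0.04, 0, 0, 0, 0, 1]
    - [0, -0.05, 0, 0, 0, 0, 1]
    - [0, -0.05, 0, 0, 0, 0, 1]
    - [0, 0, 0, 0, 0, 0, 1]

```text
time: 10.8
tool_pos: [0.499, 0.3495, 0.2291]
tcp_rot: [-1.337, -0.991, 0.978]
wrist_force: [-0.2, -0.8, -0.9]
width: 1.001
```

```bash
python3 -c "
from h import *
go(.6436,.1418,.20)
for n in ['wrist','top','side']:
  P=read_camera(n)
  w=world(P,np.ones((384,512),bool));q=near(w,(.496,.348),.06,.078,.095);print(len(q),circ(q,.034),np.median(q[:,2]))
"
```

```text
p [0.499  0.3495 0.2291] th 72.8 tilt [ 0.006 -1.    -0.005] w 1.001 F [-0.2 -0.8 -0.9] t 10.8
[-0.0311, 0.0058, -0.0399, 0.005, 0.0, 0.006]
[-0.0311, 0.0058, -0.0399, 0.0, 0.0, 0.0]
[-0.0311, 0.0058, -0.0399, 0.0, 0.0, -0.0]
[-0.0311, 0.0058, -0.0399, -0.0, 0.0, 0.0]
[-0.0311, 0.0058, -0.04, 0.0, 0.0, -0.0]
838 ([0.4955, 0.3491], 0.0004) 0.08589663839480624
98 ([0.4956, 0.3487], 0.0005) 0.086175046142966
98 ([0.497, 0.3453], 0.0012) 0.08305811295725729
```

>>> jog_arm:
  increments:
    - [-0.031, 0.006, -0.04, 0.005, 0, 0.006, 1]
    - [-0.031, 0.006, -0.04, 0, 0, 0, 1]
    - [-0.031, 0.006, -0.04, 0, 0, 0, 1]
    - [-0.031, 0.006, -0.04, 0, 0, 0, 1]
    - [-0.028, 0.02, -0.036, 0, 0, 0, 1]
    - [0, 0.02, 0, 0, 0, 0, 1]
    - [0, 0, 0, 0, 0, 0, 1]
    - [0, 0, 0, 0, 0, 0, 1]

```text
time: 11.95
tool_pos: [0.6301, 0.1372, 0.1396]
tcp_rot: [-1.323, -0.955, 1.016]
wrist_force: [0.3, 0.5, -1.4]
width: 1.002
```

```bash
python3 -c "
from h import *
P=read_camera('wrist');w=world(P,np.ones((384,512),bool));q=near(w,(.644,.141),.06,.046,.060);print(len(q),circ(q,.0275))
q=near(w,(.644,.141),.06,.062,.075);print('knob',len(q),q.mean(0))
go(.6438,.1415,.08)"
```

```text
2829 ([0.642, 0.1424], 0.0004)
knob 234 [0.64105805 0.1423901  0.06789505]
p [0.6298 0.1374 0.1395] th 73.0 tilt [-0.022 -0.999  0.032] w 1.001 F [-0.2 -0.2 -0. ] t 12.0
[0.0047, 0.0295, -0.007, -0.032, 0.002, -0.023]
[0.004, 0.0298, -0.0061, 0.0, 0.003, 0.0]
```

>>> jog_arm:
  increments:
    - [0.005, 0.01, -0.007, -0.032, 0, -0.023, 1]
    - [0.004, 0.015, -0.006, 0, 0, 0, 1]
    - [0, 0.02, 0, 0, 0, 0, 1]
    - [0, 0, 0, 0, 0, 0, 1]
    - [0, 0, 0, 0, 0, 0, 1]

```text
time: 12.62
tool_pos: [0.6451, 0.1463, 0.0947]
tcp_rot: [-1.334, -0.994, 0.989]
wrist_force: [-0.8, -0.7, 0.5]
width: 0.999
```

```bash
python3 -c "
from h import *
go(.643,.142,.030,n=2)"
```

```text
p [0.6451 0.1463 0.0947] th 73.3 tilt [ 0.002 -1.    -0.003] w 0.999 F [-0.8 -0.7  0.5] t 12.625
[-0.0024, 0.0323, 0.0005, 0.003, 0.005, 0.002]
[-0.0024, 0.0323, 0.0004, 0.0, 0.005, -0.0]
```

>>> jog_arm:
  increments:
    - [-0.0045, 0.02, 0.001, 0.003, 0.008, 0.002, 1]
    - [0, 0.02, 0, 0, 0, 0, 1]
    - [0, 0.014, 0, 0, 0, 0, 1]
    - [0, 0.004, 0, 0, 0, 0, 1]
    - [0, 0, 0, 0, 0, 0, 1]
    - [0, 0, 0, 0, 0, 0, 1]

```text
time: 13.38
tool_pos: [0.6425, 0.1415, 0.0322]
tcp_rot: [-1.336, -0.984, 0.985]
wrist_force: [-0.4, 0.3, -0.3]
width: 1.001
```

```bash
python3 -c "
from h import *
go(.643,.142,.030,n=1)"
```

```text
p [0.6425 0.1415 0.0322] th 72.7 tilt [-0.    -1.     0.001] w 1.001 F [-0.4  0.3 -0.3] t 13.375
[0.0006, 0.0022, -0.0003, -0.001, 0.001, -0.0]
```

>>> jog_arm:
  increments:
    - [0, 0, 0, 0, 0, 0, 0.45]
    - [0, 0, 0, 0, 0, 0, 0.45]
    - [0, 0, 0, 0, 0, 0, 0.45]
    - [0, 0, 0, 0, 0, 0, 0.45]
    - [0, 0, 0, 0, 0, 0, 0.45]
    - [0, 0, 0, 0, 0, 0, 0.45]
  force: 35

```text
time: 14.12
tool_pos: [0.6435, 0.1418, 0.0338]
tcp_rot: [-1.337, -0.986, 0.984]
wrist_force: [0.2, -0.8, -0.4]
width: 0.63
```

>>> jog_arm:
  increments:
    - [0, -0.015, 0, 0, 0, 0, 0.45]
    - [0, -0.04, 0, 0, 0, 0, 0.45]
    - [0, -0.05, 0, 0, 0, 0, 0.45]
    - [0, -0.035, 0, 0, 0, 0, 0.45]
    - [0, -0.01, 0, 0, 0, 0, 0.45]
    - [0, 0, 0, 0, 0, 0, 0.45]
    - [0, 0, 0, 0, 0, 0, 0.45]

```text
time: 15.0
tool_pos: [0.642, 0.1414, 0.1894]
tcp_rot: [-1.336, -0.984, 0.985]
wrist_force: [-0.2, 0.2, -1.4]
width: 0.63
```

```bash
python3 -c "
from h import *
go(.4965,.348,.18,n=6)"
```

```text
p [0.642  0.1414 0.1894] th 72.7 tilt [-0.    -1.     0.001] w 0.63 F [-0.2  0.2 -1.4] t 15.0
[0.0257, 0.0016, 0.0334, -0.001, 0.0, -0.0]
[0.0257, 0.0016, 0.0334, 0.0, 0.0, 0.0]
[0.0257, 0.0016, 0.0334, 0.0, 0.0, 0.0]
[0.0257, 0.0016, 0.0334, 0.0, 0.0, -0.0]
[0.0257, 0.0016, 0.0334, -0.0, 0.0, 0.0]
[0.0257, 0.0016, 0.0334, 0.0, 0.0, -0.0]
```

>>> jog_arm:
  increments:
    - [0.02, 0.001, 0.026, 0, 0, 0, 0.45]
    - [0.028, 0.001, 0.036, 0, 0, 0, 0.45]
    - [0.028, 0.001, 0.036, 0, 0, 0, 0.45]
    - [0.028, 0.001, 0.036, 0, 0, 0, 0.45]
    - [0.028, 0.001, 0.036, 0, 0, 0, 0.45]
    - [0.022, 0.002, 0.03, 0, 0, 0, 0.45]
    - [0, 0, 0, 0, 0, 0, 0.45]
    - [0, 0, 0, 0, 0, 0, 0.45]

```text
time: 16.0
tool_pos: [0.4846, 0.3486, 0.1642]
tcp_rot: [-1.332, -0.958, 1.006]
wrist_force: [-0.2, 0.2, -0.7]
width: 0.631
```

```bash
python3 -c "
from h import *
P=read_camera('wrist');cv2.imwrite('pics/w3.png',P['img']);w=world(P,np.ones((384,512),bool))
p=readout.read_state()['tool_pos'];q=near(w,p[:2],.06,p[2]-.034+.046,p[2]-.034+.058);print('lid',len(q),circ(q,.0275))
q=near(w,(.496,.348),.05,.078,.095);print(len(q),circ(q,.034))
go(.4965,.348,.145,n=1)"
```

```text
lid 9626 ([0.4839, 0.3494], 0.0066)Traceback (most recent call last):
  File "<string>", line 5, in <module>
    q=near(w,(.496,.348),.05,.078,.095);print(len(q),circ(q,.034))
                                                     ~~~~^^^^^^^^
  File "h.py", line 12, in circ
    h=cv2.convexHull(p[:,:2].astype(np.float32))[:,0]
      ~~~~~~~~~~~~~~~~~~~~~~~~~~~~~~~~~~~~~~~~~~^^^^^
TypeError: 'NoneType' object is not subscriptable
```

View pics/w3.png

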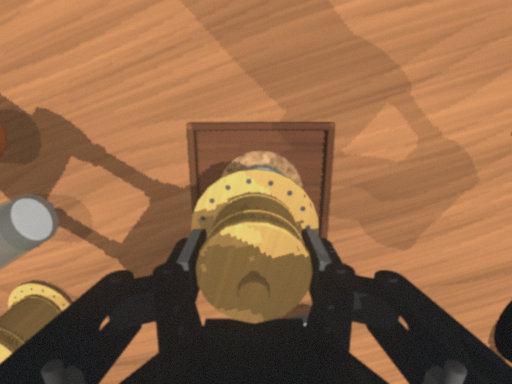

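```bash
python3 -c "
from h import *
go(.497,.3485,.145,n=1)"
```

```text
p [0.4846 0.3484 0.1641] th 72.6 tilt [-0.02  -1.     0.022] w 0.628 F [ 0.4 -0.6 -1.8] t 16.05
[0.0042, 0.0188, -0.0122, -0.022, -0.002, -0.02]
```

>>> jog_arm:
  increments:
    - [0.004, 0.01, -0.012, -0.022, 0, -0.02, 0.45]
    - [0, 0.008, 0, 0, 0, 0, 0.45]
    - [0, 0, 0, 0, 0, 0, 0.45]
    - [0, 0, 0, 0, 0, 0, 0.45]

```text
time: 16.55
tool_pos: [0.4987, 0.3452, 0.1443]
tcp_rot: [-1.34, -0.977, 0.981]
wrist_force: [0.1, -1.3, -0.3]
width: 0.628
```

```bash
python3 -c "
from h import *
go(.497,.3485,.116,n=1)"
```

```text
p [0.4987 0.3452 0.1443] th 72.3 tilt [-0.002 -1.     0.001] w 0.628 F [ 0.1 -1.3 -0.3] t 16.55
[0.0026, 0.0283, 0.0026, -0.001, -0.007, -0.002]
```

>>> jog_arm:
  increments:
    - [0.0026, 0.006, 0.0026, 0, -0.007, 0, 0.45]
    - [0, 0, 0, 0, 0, 0, 0.45]
    - [0, 0.008, 0, 0, 0, 0, 0.45]
    - [0, 0.006, 0, 0, 0, 0, 0.45]
    - [0, 0.004, 0, 0, 0, 0, 0.45]
    - [0, 0, 0, 0, 0, 0, 0.45]

```text
time: 17.3
tool_pos: [0.4968, 0.349, 0.1191]
tcp_rot: [-1.337, -0.983, 0.986]
wrist_force: [-0.2, -0.2, -1.8]
width: 0.627
```

```bash
python3 -c "
from h import *
go(.497,.3485,.115,n=1)"
```

```text
p [0.4968 0.349  0.1191] th 72.8 tilt [-0.002 -1.     0.001] w 0.627 F [-0.2 -0.2 -1.8] t 17.3
[-0.0004, 0.0041, -0.0004, -0.001, 0.001, -0.002]
```

>>> jog_arm:
  increments:
    - [0, 0.002, 0, 0, 0, 0, 0.45]
    - [0, 0.002, 0, 0, 0, 0, 0.45]
    - [0, 0.0015, 0, 0, 0, 0, 0.45]

```text
time: 17.68
tool_pos: [0.4973, 0.3492, 0.1147]
tcp_rot: [-1.337, -0.984, 0.985]
wrist_force: [-2.7, -1.5, 9.7]
width: 0.629
```

>>> jog_arm:
  increments:
    - [0, -0.001, 0, 0, 0, 0, 0.66]
    - [0, 0, 0, 0, 0, 0, 0.72]
    - [0, 0, 0, 0, 0, 0, 0.8]
    - [0, 0, 0, 0, 0, 0, 0.95]
    - [0, 0, 0, 0, 0, 0, 1]
    - [0, -0.02, 0, 0, 0, 0, 1]
    - [0, -0.04, 0, 0, 0, 0, 1]
    - [0, -0.05, 0, 0, 0, 0, 1]
    - [0, 0, 0, 0, 0, 0, 1]
    - [0, 0, 0, 0, 0, 0, 1]

```text
time: 18.92
tool_pos: [0.4982, 0.3498, 0.2344]
tcp_rot: [-1.338, -0.988, 0.982]
wrist_force: [1.3, -0.2, 0.9]
width: 0.998
```

```bash
python3 -c "
from h import *
for n in ['wrist','top','side']:
  P=read_camera(n)
  if n!='top': cv2.imwrite(f'pics/{n}4.png',P['img'] if n=='wrist' else cv2.resize(P['img'][60:200,150:360],None,fx=3,fy=3))
  w=world(P,np.ones((384,512),bool));q=near(w,(.496,.348),.05,.127,.142);print(n,len(q),circ(q,.0275),np.percentile(q[:,2],90));q=near(w,(.496,.348),.06,.083,.095);print('brim',len(q),circ(q,.04),q[:,2].std(),np.median(q[:,2]))
go(.4485,.0745,.235)
"
```

```text
wrist 2638 ([0.4957, 0.3495], 0.0004) 0.1362170346037478
brim 1583 ([0.4959, 0.3493], 0.0004) 0.0009865837944451129 0.08937458531977399
top 124 ([0.4967, 0.3498], 0.001) 0.1385989232843119
brim 233 ([0.4965, 0.3495], 0.0007) 0.002270029067867348 0.0902054443027529
side 127 ([0.4977, 0.3467], 0.0011) 0.1366012541414941
brim 145 ([0.4971, 0.3452], 0.0015) 0.0022286731388431553 0.0883652878224166
p [0.498  0.3498 0.2331] th 72.8 tilt [ 0.002 -1.    -0.002] w 1.003 F [0.2 0.  0.2] t 19.075
[-0.0463, -0.0004, -0.0057, 0.002, 0.0, 0.002]
[-0.0463, -0.0003, -0.0057, 0.0, 0.0, 0.0]
[-0.0463, -0.0003, -0.0057, 0.0, 0.0, 0.0]
[-0.0463, -0.0003, -0.0057, 0.0, 0.0, 0.0]
[-0.0463, -0.0003, -0.0058, 0.0, 0.0, 0.0]
[-0.0463, -0.0003, -0.0058, 0.0, 0.0, -0.0]
```

View pics/side4.png

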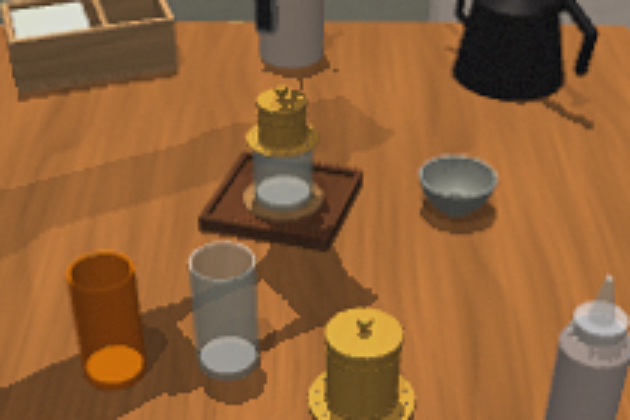

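>>> jog_arm:
  increments:
    - [-0.046, 0, -0.006, 0.002, 0, 0.002, 1]
    - [-0.046, 0, -0.006, 0, 0, 0, 1]
    - [-0.046, 0, -0.006, 0, 0, 0, 1]
    - [-0.046, 0, -0.006, 0, 0, 0, 1]
    - [-0.046, 0, -0.006, 0, 0, 0, 1]
    - [-0.04, 0.01, -0.005, 0, 0, 0, 1]
    - [0, 0.02, 0, 0, 0, 0, 1]
    - [0, 0, 0, 0, 0, 0, 1]
    - [0, 0, 0, 0, 0, 0, 1]

```text
time: 20.2
tool_pos: [0.4434, 0.072, 0.1923]
tcp_rot: [-1.33, -0.969, 1.001]
wrist_force: [0.4, -0.6, -0.6]
width: 1.004
```

```bash
python3 -c "
from h import *
P=read_camera('wrist');w=world(P,np.ones((384,512),bool));q=near(w,(.4485,.0745),.05,.113,.125);print(len(q),circ(q,.031))
go(.448,.075,.15)"
```

```text
1246 ([0.4474, 0.0757], 0.0003)
p [0.4432 0.0722 0.1922] th 72.9 tilt [-0.012 -1.     0.016] w 0.997 F [-0.2 -0.5 -0.6] t 20.25
[0.0046, 0.0421, -0.0044, -0.016, 0.003, -0.012]
```

>>> jog_arm:
  increments:
    - [0.0046, 0.02, -0.0044, -0.016, 0, -0.012, 1]
    - [0, 0.02, 0, 0, 0, 0, 1]
    - [0, 0, 0, 0, 0, 0, 1]
    - [0, 0, 0, 0, 0, 0, 1]

```text
time: 20.75
tool_pos: [0.4514, 0.0776, 0.1546]
tcp_rot: [-1.337, -0.993, 0.985]
wrist_force: [0.5, 0.8, 0.2]
width: 1.002
```

```bash
python3 -c "
from h import *
go(.448,.075,.083,n=2)"
```

```text
p [0.4514 0.0776 0.1546] th 73.1 tilt [ 0.002 -1.    -0.005] w 1.002 F [0.5 0.8 0.2] t 20.75
[-0.0018, 0.0358, 0.0014, 0.005, 0.003, 0.003]
[-0.0017, 0.0358, 0.0012, 0.0, 0.003, -0.0]
```

>>> jog_arm:
  increments:
    - [-0.0035, 0.015, 0.0026, 0.005, 0.006, 0.003, 1]
    - [0, 0.025, 0, 0, 0, 0, 1]
    - [0, 0.02, 0, 0, 0, 0, 1]
    - [0, 0.008, 0, 0, 0, 0, 1]
    - [0, 0, 0, 0, 0, 0, 1]
    - [0, 0, 0, 0, 0, 0, 1]

```text
time: 21.5
tool_pos: [0.4499, 0.075, 0.0865]
tcp_rot: [-1.34, -0.987, 0.982]
wrist_force: [-0.6, 0.9, 0.1]
width: 1.002
```

```bash
python3 -c "
from h import *
go(.448,.075,.083,n=1)"
```

```text
p [0.4499 0.075  0.0865] th 72.7 tilt [ 0.001 -1.    -0.004] w 1.002 F [-0.6  0.9  0.1] t 21.5
[-0.0005, 0.0035, 0.0018, 0.004, 0.0, 0.001]
```

>>> jog_arm:
  increments:
    - [0, 0, 0.002, 0.004, 0, 0, 0.55]
    - [0, 0, 0, 0, 0, 0, 0.55]
    - [0, 0, 0, 0, 0, 0, 0.55]
    - [0, 0, 0, 0, 0, 0, 0.55]
    - [0, 0, 0, 0, 0, 0, 0.55]
  force: 45

```text
time: 22.12
tool_pos: [0.4488, 0.0758, 0.0879]
tcp_rot: [-1.337, -0.987, 0.982]
wrist_force: [-0.0, 0.4, -1.7]
width: 0.715
```

>>> jog_arm:
  increments:
    - [0, -0.015, 0, 0, 0, 0, 0.55]
    - [0, -0.035, 0, 0, 0, 0, 0.55]
    - [0, -0.04, 0, 0, 0, 0, 0.55]
    - [0, -0.035, 0, 0, 0, 0, 0.55]
    - [0, -0.01, 0, 0, 0, 0, 0.55]
    - [0, 0, 0, 0, 0, 0, 0.55]
    - [0, 0, 0, 0, 0, 0, 0.55]

```text
time: 23.0
tool_pos: [0.4452, 0.0752, 0.2263]
tcp_rot: [-1.334, -0.982, 0.986]
wrist_force: [0.9, -0.2, -3.6]
width: 0.719
```

```bash
python3 -c "
from h import *
go(.549,-.352,.23,n=9)"
```

```text
p [0.4452 0.0752 0.2263] th 72.7 tilt [-0.    -1.     0.004] w 0.719 F [ 0.9 -0.2 -3.6] t 23.0
[-0.0419, -0.0005, -0.0251, -0.004, 0.0, -0.0]
[-0.0419, -0.0004, -0.0251, 0.0, 0.0, 0.0]
[-0.0419, -0.0004, -0.0251, 0.0, 0.0, 0.0]
[-0.0419, -0.0004, -0.0251, -0.0, 0.0, 0.0]
[-0.0419, -0.0004, -0.0251, 0.0, 0.0, -0.0]
[-0.0419, -0.0004, -0.0251, -0.0, 0.0, 0.0]
[-0.0419, -0.0004, -0.0251, -0.0, 0.0, 0.0]
[-0.0419, -0.0004, -0.0251, 0.0, 0.0, -0.0]
[-0.0419, -0.0004, -0.0251, 0.0, 0.0, -0.0]
```

>>> jog_arm:
  increments:
    - [-0.025, -0.003, -0.015, -0.004, 0, 0, 0.55]
    - [-0.04, -0.003, -0.024, 0, 0, 0, 0.55]
    - [-0.042, -0.003, -0.025, 0, 0, 0, 0.55]
    - [-0.042, -0.003, -0.025, 0, 0, 0, 0.55]
    - [-0.042, -0.003, -0.025, 0, 0, 0, 0.55]
    - [-0.042, -0.003, -0.025, 0, 0, 0, 0.55]
    - [-0.042, -0.003, -0.025, 0, 0, 0, 0.55]
    - [-0.042, -0.003, -0.025, 0, 0, 0, 0.55]
    - [-0.03, 0, -0.018, 0, 0, 0, 0.55]
    - [-0.015, 0, -0.009, 0, 0, 0, 0.55]

```text
time: 24.25
tool_pos: [0.5375, -0.3425, 0.2246]
tcp_rot: [-1.305, -0.968, 0.997]
wrist_force: [-0.7, -0.2, -3.4]
width: 0.72
```

```bash
python3 -c "
from h import *
P=read_camera('wrist');cv2.imwrite('pics/w5.png',P['img'])
w=world(P,P['img'].max(2)>150);q=near(w,(.549,-.352),.048,.008,.016);print(len(q),circ(q,.046))
go(.549,-.352,.15,n=2)"
```

```text
773 ([0.5476, -0.3524], 0.0036)
p [ 0.5378 -0.3441  0.2244] th 72.9 tilt [ 0.002 -0.999  0.034] w 0.712 F [ 1.1 -2.9 -4.1] t 24.3
[-0.0022, 0.037, -0.0078, -0.034, 0.002, 0.002]
[-0.0021, 0.0372, -0.0065, 0.0, 0.002, -0.0]
```

View pics/w5.png

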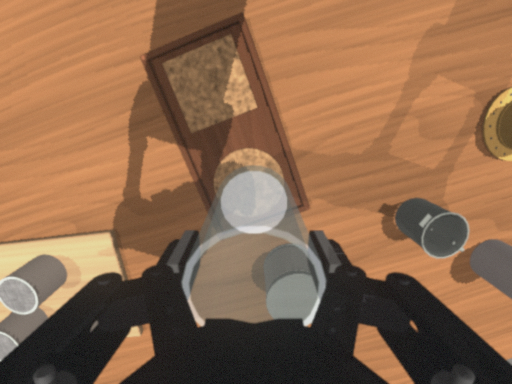

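>>> jog_arm:
  increments:
    - [-0.002, 0.025, -0.008, -0.034, 0, 0.002, 0.55]
    - [-0.002, 0.035, -0.006, 0, 0, 0, 0.55]
    - [0, 0.02, 0, 0, 0, 0, 0.55]
    - [0, 0, 0, 0, 0, 0, 0.55]
    - [0, 0, 0, 0, 0, 0, 0.55]

```text
time: 24.92
tool_pos: [0.548, -0.3476, 0.1393]
tcp_rot: [-1.328, -0.987, 0.987]
wrist_force: [0.5, -0.4, -2.0]
width: 0.717
```

```bash
python3 -c "
from h import *
go(.549,-.352,.102,n=1)"
```

```text
p [ 0.548  -0.3476  0.1393] th 73.0 tilt [ 0.004 -1.     0.006] w 0.717 F [ 0.5 -0.4 -2. ] t 24.925
[-0.0041, 0.0372, -0.0024, -0.006, 0.005, 0.004]
```

>>> jog_arm:
  increments:
    - [-0.004, 0.01, -0.0024, -0.006, 0.005, 0.004, 0.55]
    - [0, 0.015, 0, 0, 0, 0, 0.55]
    - [0, 0.008, 0, 0, 0, 0, 0.55]
    - [0, 0.002, 0, 0, 0, 0, 0.55]
    - [0, 0, 0, 0, 0, 0, 0.55]
    - [0, 0, 0, 0, 0, 0, 0.55]

```text
time: 25.68
tool_pos: [0.5508, -0.3533, 0.1051]
tcp_rot: [-1.343, -0.986, 0.983]
wrist_force: [-0.1, 0.8, -3.0]
width: 0.715
```

```bash
python3 -c "
from h import *
go(.549,-.352,.099,n=1)"
```

```text
p [ 0.5508 -0.3533  0.1051] th 72.7 tilt [-0.002 -1.    -0.005] w 0.715 F [-0.1  0.8 -3. ] t 25.675
[0.0007, 0.006, 0.0021, 0.005, -0.0, -0.002]
```

>>> jog_arm:
  increments:
    - [0.001, 0.002, 0.002, 0.005, 0, -0.002, 0.55]
    - [0, 0.002, 0, 0, 0, 0, 0.55]
    - [0, 0.0015, 0, 0, 0, 0, 0.55]
    - [0, 0.0015, 0, 0, 0, 0, 0.55]

```text
time: 26.18
tool_pos: [0.5499, -0.3521, 0.0999]
tcp_rot: [-1.339, -0.985, 0.983]
wrist_force: [-3.2, 2.6, 8.1]
width: 0.72
```

>>> jog_arm:
  increments:
    - [0, -0.001, 0, 0, 0, 0, 0.74]
    - [0, 0, 0, 0, 0, 0, 0.8]
    - [0, 0, 0, 0, 0, 0, 0.9]
    - [0, 0, 0, 0, 0, 0, 1]
    - [0, 0, 0, 0, 0, 0, 1]
    - [0, -0.02, 0, 0, 0, 0, 1]
    - [0, -0.045, 0, 0, 0, 0, 1]
    - [0, -0.05, 0, 0, 0, 0, 1]
    - [0, -0.01, 0, 0, 0, 0, 1]
    - [0, 0, 0, 0, 0, 0, 1]

```text
time: 27.42
tool_pos: [0.5509, -0.3529, 0.2355]
tcp_rot: [-1.345, -0.987, 0.983]
wrist_force: [0.3, -0.3, 0.5]
width: 1.002
```

```bash
python3 -c "
from h import *
for n in ['wrist','top','side']:
  P=read_camera(n)
  w=world(P,np.ones((384,512),bool));q=near(w,(.549,-.352),.05,.125,.14);print(n,len(q),circ(q,.031),np.median(q[:,2]))
go(.576,.0128,.21)
"
```

```text
wrist 957 ([0.549, -0.3525], 0.0004) 0.1309640253836829
top 83 ([0.5494, -0.3507], 0.0012) 0.13124421635748829
side 249 ([0.5519, -0.3542], 0.0005) 0.13052115104522088
p [ 0.55   -0.3522  0.2327] th 72.7 tilt [-0.001 -1.    -0.004] w 0.999 F [-0.1 -0.8 -1. ] t 27.575
[0.0509, 0.0031, 0.012, 0.004, -0.0, -0.001]
[0.0509, 0.0032, 0.012, 0.0, -0.0, 0.0]
[0.0509, 0.0032, 0.012, 0.0, -0.0, 0.0]
[0.0509, 0.0032, 0.012, 0.0, -0.0, 0.0]
[0.0509, 0.0032, 0.012, 0.0, -0.0, 0.0]
[0.0509, 0.0032, 0.012, 0.0, -0.0, 0.0]
[0.0509, 0.0032, 0.012, 0.0, -0.0, 0.0]
```

>>> jog_arm:
  increments:
    - [0.04, 0, 0.009, 0.004, 0, -0.001, 1]
    - [0.052, 0, 0.012, 0, 0, 0, 1]
    - [0.052, 0, 0.012, 0, 0, 0, 1]
    - [0.052, 0, 0.012, 0, 0, 0, 1]
    - [0.052, 0, 0.012, 0, 0, 0, 1]
    - [0.052, 0, 0.012, 0, 0, 0, 1]
    - [0.035, 0, 0.009, 0, 0, 0, 1]
    - [0.018, 0, 0.004, 0, 0, 0, 1]
    - [0, 0, 0, 0, 0, 0, 1]
    - [0, 0, 0, 0, 0, 0, 1]

```text
time: 28.82
tool_pos: [0.5681, 0.0195, 0.2133]
tcp_rot: [-1.314, -0.96, 0.996]
wrist_force: [-0.5, 0.1, 0.6]
width: 0.999
```

```bash
python3 -c "
from h import *
P=read_camera('wrist');w=world(P,np.ones((384,512),bool));q=near(w,(.576,.0128),.05,.078,.094);print(len(q),circ(q,.035))
go(.5755,.013,.14,n=2)"
```

```text
3520 ([0.5743, 0.0138], 0.0004)
p [0.5681 0.0193 0.2133] th 72.5 tilt [-0.003 -0.999  0.032] w 1.003 F [ 0.2  0.4 -0. ] t 28.875
[-0.0018, 0.0365, -0.0056, -0.032, -0.002, -0.003]
[-0.0019, 0.0366, -0.0045, 0.0, -0.002, 0.0]
```

>>> jog_arm:
  increments:
    - [-0.0018, 0.025, -0.006, -0.032, 0, -0.003, 1]
    - [-0.0018, 0.025, -0.005, 0, 0, 0, 1]
    - [0, 0.015, 0, 0, 0, 0, 1]
    - [0, 0, 0, 0, 0, 0, 1]
    - [0, 0, 0, 0, 0, 0, 1]

```text
time: 29.5
tool_pos: [0.5785, 0.0068, 0.1483]
tcp_rot: [-1.345, -0.978, 0.974]
wrist_force: [-0.9, 0.4, 0.1]
width: 1.001
```

```bash
python3 -c "
from h import *
go(.575,.0133,.052,n=2)"
```

```text
p [0.5785 0.0068 0.1483] th 72.1 tilt [-0.001 -1.    -0.005] w 1.001 F [-0.9  0.4  0.1] t 29.5
[0.0026, 0.0481, 0.0029, 0.005, -0.006, -0.001]
[0.0026, 0.0481, 0.0027, 0.0, -0.006, -0.0]
```

>>> jog_arm:
  increments:
    - [0.005, 0.01, 0.0055, 0.005, -0.012, -0.001, 1]
    - [0, 0, 0, 0, 0, 0, 1]
    - [0, 0, 0, 0, 0, 0, 1]

```text
time: 29.88
tool_pos: [0.5757, 0.0139, 0.1396]
tcp_rot: [-1.337, -0.988, 0.984]
wrist_force: [-0.4, 0.0, 0.3]
width: 0.998
```

```bash
python3 -c "
from h import *
go(.575,.0133,.052,n=2)"
```

```text
p [0.5757 0.0139 0.1396] th 72.8 tilt [ 0.001 -1.    -0.002] w 0.998 F [-0.4  0.   0.3] t 29.875
[-0.0005, 0.0438, 0.0004, 0.002, 0.001, 0.001]
[-0.0004, 0.0438, 0.0003, 0.0, 0.001, -0.0]
```

>>> jog_arm:
  increments:
    - [-0.001, 0.015, 0, 0.002, 0, 0.001, 1]
    - [0, 0.02, 0, 0, 0, 0, 1]
    - [0, 0.02, 0, 0, 0, 0, 1]
    - [0, 0.02, 0, 0, 0, 0, 1]
    - [0, 0.01, 0, 0, 0, 0, 1]
    - [0, 0, 0, 0, 0, 0, 1]
    - [0, 0, 0, 0, 0, 0, 1]

```text
time: 30.75
tool_pos: [0.5754, 0.013, 0.0496]
tcp_rot: [-1.336, -0.986, 0.986]
wrist_force: [-0.1, -0.4, 0.8]
width: 0.996
```

```bash
python3 -c "
from h import *
go(.575,.0133,.052,n=1)"
```

```text
p [0.5754 0.013  0.0496] th 72.9 tilt [ 0. -1. -0.] w 0.996 F [-0.1 -0.4  0.8] t 30.75
[0.0002, -0.0024, 0.0005, 0.0, 0.003, 0.0]
```

>>> jog_arm:
  increments:
    - [0, -0.002, 0, 0, 0, 0, 0.6]
    - [0, 0, 0, 0, 0, 0, 0.6]
    - [0, 0, 0, 0, 0, 0, 0.6]
    - [0, 0, 0, 0, 0, 0, 0.6]
    - [0, 0, 0, 0, 0, 0, 0.6]
    - [0, 0, 0, 0, 0, 0, 0.6]
  force: 40

```text
time: 31.5
tool_pos: [0.5763, 0.013, 0.0534]
tcp_rot: [-1.338, -0.988, 0.984]
wrist_force: [0.3, -0.6, -1.7]
width: 0.791
```

>>> jog_arm:
  increments:
    - [0, -0.015, 0, 0, 0, 0, 0.6]
    - [0, -0.04, 0, 0, 0, 0, 0.6]
    - [0, -0.05, 0, 0, 0, 0, 0.6]
    - [0, -0.05, 0, 0, 0, 0, 0.6]
    - [0, -0.025, 0, 0, 0, 0, 0.6]
    - [0, 0, 0, 0, 0, 0, 0.6]
    - [0, 0, 0, 0, 0, 0, 0.6]

```text
time: 32.38
tool_pos: [0.5753, 0.013, 0.243]
tcp_rot: [-1.339, -0.989, 0.983]
wrist_force: [-0.1, 0.3, -1.5]
width: 0.796
```

```bash
python3 -c "
from h import *
go(.5497,-.3523,.23,n=8)"
```

```text
p [0.5753 0.013  0.243 ] th 72.9 tilt [ 0.001 -1.    -0.004] w 0.796 F [-0.1  0.3 -1.5] t 32.375
[-0.0446, 0.0016, -0.0104, 0.004, 0.0, 0.001]
[-0.0446, 0.0016, -0.0104, -0.0, 0.0, 0.0]
[-0.0446, 0.0016, -0.0104, 0.0, 0.0, -0.0]
[-0.0446, 0.0016, -0.0104, 0.0, 0.0, 0.0]
[-0.0446, 0.0016, -0.0105, 0.0, 0.0, 0.0]
[-0.0446, 0.0016, -0.0105, 0.0, 0.0, 0.0]
[-0.0446, 0.0016, -0.0105, 0.0, 0.0, 0.0]
[-0.0445, 0.0016, -0.0105, 0.0, 0.0, -0.0]
```

>>> jog_arm:
  increments:
    - [-0.025, -0.002, -0.006, 0.004, 0, 0.001, 0.6]
    - [-0.042, -0.002, -0.01, 0, 0, 0, 0.6]
    - [-0.045, -0.002, -0.0105, 0, 0, 0, 0.6]
    - [-0.045, -0.002, -0.0105, 0, 0, 0, 0.6]
    - [-0.045, -0.002, -0.0105, 0, 0, 0, 0.6]
    - [-0.045, -0.002, -0.0105, 0, 0, 0, 0.6]
    - [-0.045, -0.002, -0.0105, 0, 0, 0, 0.6]
    - [-0.035, 0, -0.008, 0, 0, 0, 0.6]
    - [-0.02, 0, -0.005, 0, 0, 0, 0.6]
    - [0, 0, 0, 0, 0, 0, 0.6]

```text
time: 33.62
tool_pos: [0.5411, -0.3484, 0.2327]
tcp_rot: [-1.303, -0.97, 0.997]
wrist_force: [0.3, 0.2, -2.4]
width: 0.793
```

```bash
python3 -c "
from h import *
go(.551,-.352,.215,n=1)"
```

```text
p [ 0.5411 -0.3484  0.2327] th 73.0 tilt [ 0.005 -0.999  0.034] w 0.793 F [ 0.3  0.2 -2.4] t 33.625
[-0.0007, 0.0173, -0.0111, -0.034, 0.005, 0.005]
```

>>> jog_arm:
  increments:
    - [-0.0007, 0.01, -0.011, -0.034, 0.005, 0.005, 0.6]
    - [0, 0.005, 0, 0, 0, 0, 0.6]
    - [0, 0, 0, 0, 0, 0, 0.6]
    - [0, 0, 0, 0, 0, 0, 0.6]

```text
time: 34.12
tool_pos: [0.551, -0.3471, 0.2151]
tcp_rot: [-1.329, -0.986, 0.986]
wrist_force: [0.3, -0.0, -0.6]
width: 0.792
```

```bash
python3 -c "
from h import *
go(.551,-.352,.185,n=1)"
```

```text
p [ 0.551  -0.3471  0.2151] th 72.9 tilt [ 0.004 -1.     0.005] w 0.792 F [ 0.3 -0.  -0.6] t 34.125
[-0.0047, 0.0301, -0.0016, -0.005, 0.003, 0.004]
```

>>> jog_arm:
  increments:
    - [-0.0047, 0.008, -0.0016, -0.005, 0.003, 0.004, 0.6]
    - [0, 0.01, 0, 0, 0, 0, 0.6]
    - [0, 0, 0, 0, 0, 0, 0.6]
    - [0, 0, 0, 0, 0, 0, 0.6]

```text
time: 34.62
tool_pos: [0.5512, -0.3521, 0.1963]
tcp_rot: [-1.338, -0.985, 0.985]
wrist_force: [-0.2, 0.3, -1.6]
width: 0.797
```

```bash
python3 -c "
from h import *
go(.551,-.352,.18,n=1)
P=read_camera('side');cv2.imwrite('pics/s6.png',cv2.resize(P['img'][180:340,180:360],None,fx=3.5,fy=3.5))
w=world(P,np.ones((384,512),bool))
z=readout.read_state()['tool_pos'][2]-.0534
q=near(w,(.55,-.352),.06,z+.003,z+.012);print('brim',len(q),circ(q,.05));q=near(w,(.55,-.352),.05,.02,.11);print('glass',np.percentile(q,[2,98],axis=0))"
```

```text
p [ 0.5512 -0.3521  0.1963] th 72.7 tilt [-0.001 -1.    -0.001] w 0.797 F [-0.2  0.3 -1.6] t 34.625
[0.0001, 0.0163, 0.0003, 0.001, 0.001, -0.001]
brim 787 ([0.5528, -0.3525], 0.0006)
glass [[ 0.52272028 -0.38501688  0.02241889]
 [ 0.58068321 -0.36267917  0.10834478]]
```

View pics/s6.png

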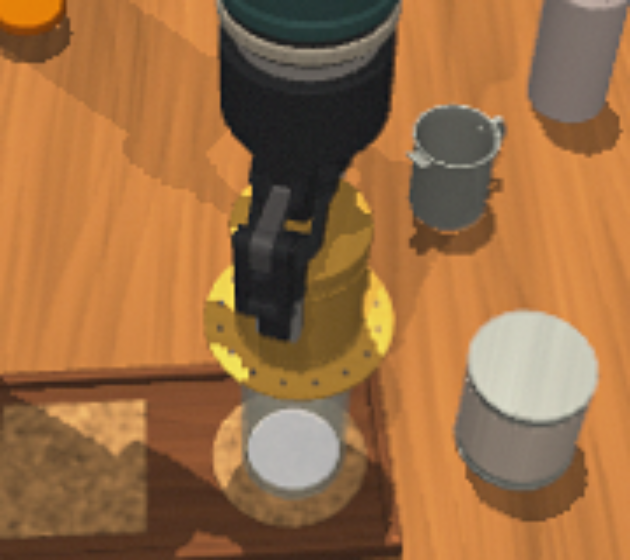

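>>> jog_arm:
  increments:
    - [-0.001, 0.006, 0, 0, 0, 0, 0.6]
    - [0, 0.004, 0, 0, 0, 0, 0.6]
    - [0, 0.002, 0, 0, 0, 0, 0.6]
    - [0, 0.001, 0, 0, 0, 0, 0.6]
    - [0, 0, 0, 0, 0, 0, 0.6]

```text
time: 35.3
tool_pos: [0.5509, -0.3532, 0.1826]
tcp_rot: [-1.338, -0.985, 0.985]
wrist_force: [-0.6, 0.9, -1.6]
width: 0.796
```

>>> jog_arm:
  increments:
    - [0, 0.0015, 0, 0, 0, 0, 0.6]
    - [0, 0.0015, 0, 0, 0, 0, 0.6]
    - [0, 0.0015, 0, 0, 0, 0, 0.6]

```text
time: 35.67
tool_pos: [0.5515, -0.3536, 0.179]
tcp_rot: [-1.34, -0.985, 0.984]
wrist_force: [0.0, 0.2, 3.8]
width: 0.795
```

>>> jog_arm:
  increments:
    - [0, 0, 0, 0, 0, 0, 0.82]
    - [0, 0, 0, 0, 0, 0, 0.88]
    - [0, 0, 0, 0, 0, 0, 0.95]
    - [0, 0, 0, 0, 0, 0, 1]
    - [0, 0, 0, 0, 0, 0, 1]
    - [0, -0.015, 0, 0, 0, 0, 1]
    - [0, -0.04, 0, 0, 0, 0, 1]
    - [0, -0.05, 0, 0, 0, 0, 1]
    - [0, -0.01, 0, 0, 0, 0, 1]
    - [0, 0, 0, 0, 0, 0, 1]

```text
time: 36.92
tool_pos: [0.5516, -0.3536, 0.301]
tcp_rot: [-1.342, -0.986, 0.984]
wrist_force: [-0.5, 0.7, -1.1]
width: 0.999
```

```bash
python3 -c "
from h import *
for n in ['wrist','top','side']:
  P=read_camera(n)
  w=world(P,np.ones((384,512),bool));q=near(w,(.55,-.352),.05,.206,.218);print(n,len(q),circ(q,.035));q=near(w,(.55,-.352),.06,.127,.142);print('brim',len(q),circ(q,.05),q[:,2].std(),np.median(q[:,2]))
  if n!='side':
    for z0,z1 in((.062,.08),(.01,.055)):
      q=near(w,(.664,-.145),.075,z0,z1);print('jug',len(q),circ(q,.03),[x.round(3).tolist() for x in q[np.argsort(-np.hypot(q[:,0]-.664,q[:,1]+.145))][:6]])
go(.664,-.145,.23,-54)
"
```

```text
wrist 4819 ([0.5501, -0.3529], 0.0004)
brim 1874 ([0.5511, -0.3532], 0.0005) 0.0012390268135005055 0.13441727925851205
jug 454 ([0.6628, -0.1443], 0.0032) [[0.627, -0.164, 0.072], [0.629, -0.165, 0.071], [0.629, -0.164, 0.071], [0.636, -0.173, 0.07], [0.635, -0.171, 0.07], [0.632, -0.167, 0.072]]
jug 1146 ([0.6629, -0.1458], 0.0025) [[0.647, -0.168, 0.039], [0.635, -0.144, 0.041], [0.642, -0.127, 0.017], [0.641, -0.128, 0.038], [0.635, -0.146, 0.033], [0.646, -0.168, 0.028]]
top 432 ([0.551, -0.3511], 0.0022)
brim 308 ([0.5509, -0.353], 0.0033) 0.0021216504995202833 0.1351678027950336
jug 88 ([0.6604, -0.1468], 0.0043) [[0.694, -0.117, 0.062], [0.63, -0.163, 0.07], [0.629, -0.159, 0.075], [0.633, -0.165, 0.071], [0.635, -0.168, 0.074], [0.64, -0.172, 0.068]]
jug 155 ([0.6658, -0.1406], 0.0048) [[0.7, -0.112, 0.054], [0.699, -0.113, 0.046], [0.699, -0.114, 0.038], [0.697, -0.114, 0.032], [0.7, -0.117, 0.035], [0.698, -0.115, 0.02]]
side 1003 ([0.5532, -0.355], 0.0005)
brim 816 ([0.553, -0.3545], 0.0006) 0.0017272365276382595 0.135036934144651
p [ 0.5508 -0.3531  0.2984] th 72.7 tilt [-0.001 -1.    -0.001] w 0.998 F [-0.4 -0.2  0.2] t 37.075
[0.0166, 0.0049, -0.0033, 0.001, 0.158, -0.001]
[0.0169, 0.0049, -0.0007, 0.0, 0.158, -0.0]
[0.0168, 0.0049, 0.002, 0.0, 0.158, 0.0]
[0.0163, 0.0049, 0.0046, 0.0, 0.158, 0.0]
[0.0153, 0.0049, 0.0071, 0.0, 0.158, 0.0]
[0.014, 0.0049, 0.0095, 0.0, 0.158, 0.0]
[0.0124, 0.0049, 0.0115, 0.0, 0.158, 0.0]
[0.0104, 0.0049, 0.0133, 0.0, 0.158, 0.0]
[0.0082, 0.0049, 0.0148, 0.0, 0.158, 0.0]
[0.0057, 0.0049, 0.0159, 0.0, 0.158, 0.0]
[0.0032, 0.0049, 0.0166, 0.0, 0.158, 0.0]
[0.0005, 0.0049, 0.0169, 0.0, 0.158, 0.0]
[-0.0022, 0.0049, 0.0168, 0.0, 0.158, 0.0]
[-0.0048, 0.0049, 0.0162, 0.0, 0.158, 0.0]
```

>>> jog_arm:
  increments:
    - [0.0166, 0, -0.003, 0, 0.158, 0, 1]
    - [0.017, 0, -0.001, 0, 0.158, 0, 1]
    - [0.017, 0, 0.002, 0, 0.158, 0, 1]
    - [0.016, 0.005, 0.0046, 0, 0.158, 0, 1]
    - [0.015, 0.005, 0.007, 0, 0.158, 0, 1]
    - [0.014, 0.005, 0.0095, 0, 0.158, 0, 1]
    - [0.0124, 0.005, 0.0115, 0, 0.158, 0, 1]
    - [0.0104, 0.005, 0.0133, 0, 0.158, 0, 1]
    - [0.008, 0.005, 0.015, 0, 0.158, 0, 1]
    - [0.006, 0.005, 0.016, 0, 0.158, 0, 1]

```text
time: 38.33
tool_pos: [0.6271, -0.1987, 0.2386]
tcp_rot: [-1.543, 0.313, -0.26]
wrist_force: [0.2, -0.3, 0.0]
width: 0.994
```

```bash
python3 -c "
from h import *
go(.6635,-.1445,.18,-54)
"
```

```text
p [ 0.6271 -0.1987  0.2386] th -20.9 tilt [-0.035 -0.999  0.002] w 0.994 F [ 0.2 -0.3  0. ] t 38.325
[0.0042, 0.0145, 0.0159, 0.0, 0.144, -0.035]
[0.0013, 0.0146, 0.0163, 0.0, 0.144, 0.0]
[-0.001, 0.0146, 0.0163, 0.0, 0.144, 0.0]
[-0.0034, 0.0146, 0.016, 0.0, 0.144, 0.0]
```

>>> jog_arm:
  increments:
    - [0.004, 0.01, 0.016, 0, 0.144, -0.035, 1]
    - [0.001, 0.012, 0.016, 0, 0.144, 0, 1]
    - [-0.001, 0.01, 0.016, 0, 0.144, 0, 1]
    - [-0.003, 0.01, 0.016, 0, 0.144, 0, 1]
    - [0, 0, 0, 0, 0, 0, 1]
    - [0, 0, 0, 0, 0, 0, 1]

```text
time: 39.08
tool_pos: [0.6577, -0.1407, 0.1815]
tcp_rot: [-1.444, 0.763, -0.729]
wrist_force: [-0.3, -0.4, 0.1]
width: 1.002
```

```bash
python3 -c "
from h import *
go(.6635,-.1445,.13,-54,n=1)
P=read_camera('wrist');cv2.imwrite('pics/w7.png',P['img']);w=world(P,np.ones((384,512),bool))
q=near(w,(.664,-.145),.075,.012,.08);r=q-[.6635,-.1445,0]
for a in(30,34,36,38,42):
  u=np.array([np.cos(np.radians(a)),np.sin(np.radians(a))]);print(a,'along',np.percentile(r[:,:2]@u,[.5,99.5]),'across',np.percentile(r[:,:2]@[-u[1],u[0]],[.5,99.5]))
"
```

```text
p [ 0.6577 -0.1407  0.1815] th -54.8 tilt [-0.016 -1.    -0.014] w 1.002 F [-0.3 -0.4  0.1] t 39.075
[0.0073, 0.0513, 0.0033, 0.014, -0.013, -0.016]
30 along [-0.03753113  0.05052211] across [-0.02767218  0.02934297]
34 along [-0.0375879   0.05092319] across [-0.02772714  0.02929766]
36 along [-0.0376484  0.0510744] across [-0.02779963  0.02923384]
38 along [-0.03760908  0.05116186] across [-0.02784691  0.02912781]
42 along [-0.0375895   0.05098266] across [-0.02780303  0.02926797]
```

View pics/w7.png

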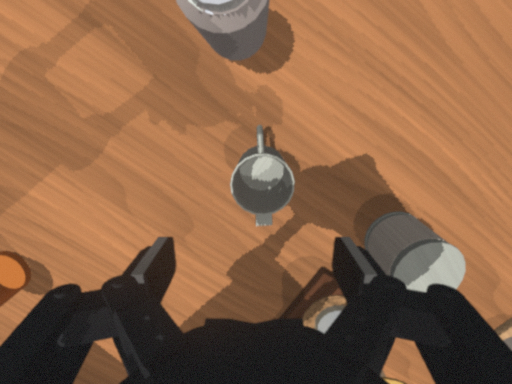

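>>> jog_arm:
  increments:
    - [0.0065, 0.015, 0.003, 0.014, -0.016, -0.016, 1]
    - [0, 0.025, 0, 0, 0, 0, 1]
    - [0, 0.02, 0, 0, 0, 0, 1]
    - [0, 0, 0, 0, 0, 0, 1]
    - [0, 0, 0, 0, 0, 0, 1]

```text
time: 39.75
tool_pos: [0.6642, -0.1476, 0.1228]
tcp_rot: [-1.443, 0.727, -0.735]
wrist_force: [0.2, 0.1, -0.1]
width: 1.0
```

```bash
python3 -c "
from h import *
go(.663,-.144,.036,-53.5,n=2)"
```

```text
p [ 0.6642 -0.1476  0.1228] th -53.7 tilt [ 0.004 -1.     0.003] w 1.0 F [ 0.2  0.1 -0.1] t 39.75
[-0.002, 0.0434, 0.0005, -0.003, -0.002, 0.004]
[-0.0018, 0.0434, 0.0006, 0.0, -0.002, 0.0]
```

>>> jog_arm:
  increments:
    - [-0.0038, 0.01, 0.001, -0.003, -0.003, 0.004, 1]
    - [0, 0.02, 0, 0, 0, 0, 1]
    - [0, 0.025, 0, 0, 0, 0, 1]
    - [0, 0.02, 0, 0, 0, 0, 1]
    - [0, 0.008, 0, 0, 0, 0, 1]
    - [0, 0, 0, 0, 0, 0, 1]
    - [0, 0, 0, 0, 0, 0, 1]

```text
time: 40.62
tool_pos: [0.6641, -0.1437, 0.0363]
tcp_rot: [-1.445, 0.726, -0.73]
wrist_force: [0.1, -1.2, 0.3]
width: 0.996
```

```bash
python3 -c "
from h import *
go(.663,-.144,.036,-53.5,n=1)"
```

```text
p [ 0.6641 -0.1437  0.0363] th -53.5 tilt [ 0.002 -1.     0.002] w 0.996 F [ 0.1 -1.2  0.3] t 40.625
[-0.0004, 0.0003, -0.0011, -0.002, 0.0, 0.002]
```

>>> jog_arm:
  increments:
    - [0, 0, -0.001, 0, 0, 0, 0.5]
    - [0, 0, 0, 0, 0, 0, 0.5]
    - [0, 0, 0, 0, 0, 0, 0.5]
    - [0, 0, 0, 0, 0, 0, 0.5]
    - [0, 0, 0, 0, 0, 0, 0.5]
    - [0, 0, 0, 0, 0, 0, 0.5]
  force: 35

```text
time: 41.38
tool_pos: [0.6643, -0.1445, 0.0386]
tcp_rot: [-1.444, 0.724, -0.732]
wrist_force: [-0.6, 1.0, -0.5]
width: 0.663
```

>>> jog_arm:
  increments:
    - [0, -0.015, 0, 0, 0, 0, 0.5]
    - [0, -0.035, 0, 0, 0, 0, 0.5]
    - [0, -0.04, 0, 0, 0, 0, 0.5]
    - [0, -0.015, 0, 0, 0, 0, 0.5]
    - [0, 0, 0, 0, 0, 0, 0.5]

```text
time: 42.0
tool_pos: [0.6637, -0.1444, 0.1484]
tcp_rot: [-1.444, 0.724, -0.732]
wrist_force: [-0.2, 0.1, -1.2]
width: 0.661
```

```bash
python3 -c "
from h import *
go(.45,-.18,.14,15,n=8)"
```

```text
p [ 0.6637 -0.1444  0.1484] th -53.5 tilt [ 0.004 -1.     0.003] w 0.661 F [-0.2  0.1 -1.2] t 42.0
[-0.0123, 0.0009, -0.0241, -0.003, -0.149, 0.004]
[-0.0158, 0.0011, -0.022, 0.0, -0.149, 0.0]
[-0.0189, 0.0011, -0.0194, 0.0, -0.149, 0.0]
[-0.0216, 0.0011, -0.0164, 0.0, -0.149, 0.0]
[-0.0238, 0.0011, -0.013, 0.0, -0.149, 0.0]
[-0.0254, 0.0011, -0.0093, 0.0, -0.149, 0.0]
[-0.0265, 0.0011, -0.0054, 0.0, -0.149, 0.0]
[-0.027, 0.0011, -0.0014, 0.0, -0.149, 0.0]
```

>>> jog_arm:
  increments:
    - [-0.0123, 0, -0.024, -0.003, -0.149, 0.004, 0.5]
    - [-0.016, 0, -0.022, 0, -0.149, 0, 0.5]
    - [-0.019, 0, -0.0194, 0, -0.149, 0, 0.5]
    - [-0.0216, 0, -0.0164, 0, -0.149, 0, 0.5]
    - [-0.024, 0, -0.013, 0, -0.149, 0, 0.5]
    - [-0.0254, 0, -0.0093, 0, -0.149, 0, 0.5]
    - [-0.0265, 0, -0.0054, 0, -0.149, 0, 0.5]
    - [-0.02, 0, -0.0014, 0, -0.149, 0, 0.5]
    - [0, 0, 0, 0, 0, 0, 0.5]
    - [0, 0, 0, 0, 0, 0, 0.5]

```text
time: 43.25
tool_pos: [0.4416, -0.1787, 0.1327]
tcp_rot: [-1.546, -0.215, 0.248]
wrist_force: [-0.3, 0.5, -2.3]
width: 0.657
```

```bash
python3 -c "
from h import *
go(.4175,-.361,.13,15,n=5)"
```

```text
p [ 0.4416 -0.1787  0.1327] th 16.9 tilt [-0.019 -1.     0.015] w 0.657 F [-0.3  0.5 -2.3] t 43.25
[-0.0152, 0.0003, -0.0335, -0.015, 0.007, -0.019]
[-0.015, 0.0005, -0.0336, 0.0, 0.007, 0.0]
[-0.0148, 0.0005, -0.0337, 0.0, 0.007, 0.0]
[-0.0146, 0.0005, -0.0338, 0.0, 0.007, 0.0]
[-0.0143, 0.0005, -0.0339, 0.0, 0.007, 0.0]
```

>>> jog_arm:
  increments:
    - [-0.01, 0, -0.022, -0.015, 0, -0.019, 0.5]
    - [-0.015, 0, -0.034, 0, 0, 0, 0.5]
    - [-0.015, 0, -0.034, 0, 0, 0, 0.5]
    - [-0.015, 0, -0.034, 0, 0, 0, 0.5]
    - [-0.012, 0, -0.028, 0, 0, 0, 0.5]
    - [-0.006, 0, -0.012, 0, 0, 0, 0.5]
    - [0, 0, 0, 0, 0, 0, 0.5]
    - [0, 0, 0, 0, 0, 0, 0.5]

```text
time: 44.25
tool_pos: [0.4244, -0.3598, 0.1295]
tcp_rot: [-1.556, -0.227, 0.225]
wrist_force: [0.9, -1.0, -0.1]
width: 0.662
```

```bash
python3 -c "
from h import *
go(.4175,-.361,.08,16,n=2)
P=read_camera('top');cv2.imwrite('pics/t8.png',cv2.resize(P['img'][150:310,310:460],None,fx=3.5,fy=3.5))"
```

```text
p [ 0.4244 -0.3598  0.1295] th 16.5 tilt [ 0.002 -1.     0.002] w 0.662 F [ 0.9 -1.  -0.1] t 44.25
[-0.0035, 0.0247, 0.0003, -0.002, 0.004, 0.002]
[-0.0035, 0.0248, 0.0004, 0.0, 0.004, 0.0]
```

View pics/t8.png

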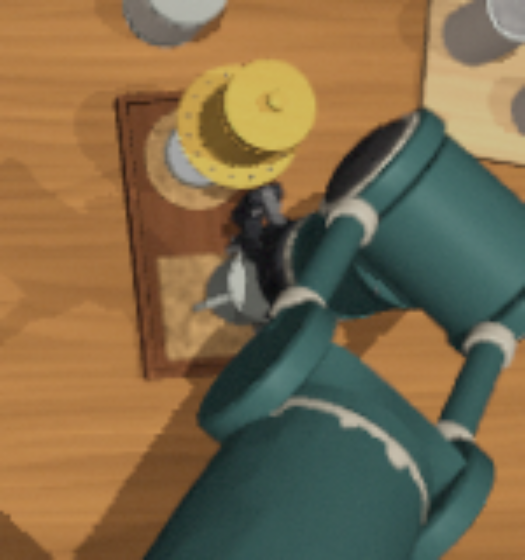

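>>> jog_arm:
  increments:
    - [-0.0035, 0.015, 0, -0.002, 0.004, 0.002, 0.5]
    - [-0.0035, 0.025, 0, 0, 0, 0, 0.5]
    - [0, 0.015, 0, 0, 0, 0, 0.5]
    - [0, 0.004, 0, 0, 0, 0, 0.5]
    - [0, 0, 0, 0, 0, 0, 0.5]
    - [0, 0, 0, 0, 0, 0, 0.5]

```text
time: 45.05
tool_pos: [0.4178, -0.3585, 0.0674]
tcp_rot: [-1.558, -0.225, 0.225]
wrist_force: [-0.1, 0.7, -1.0]
width: 0.664
```

```bash
python3 -c "
from h import *
go(.4175,-.361,.052,16,n=1)"
```

```text
p [ 0.4178 -0.3585  0.0674] th 16.4 tilt [-0.    -1.     0.001] w 0.664 F [-0.1  0.7 -1. ] t 45.05
[-0.001, 0.0154, -0.0023, -0.001, 0.008, -0.0]
```

>>> jog_arm:
  increments:
    - [-0.001, 0.006, -0.002, 0, 0, 0, 0.5]
    - [0, 0.005, 0, 0, 0, 0, 0.5]
    - [0, 0.002, 0, 0, 0, 0, 0.5]
    - [0, 0.0005, 0, 0, 0, 0, 0.5]
    - [0, 0, 0, 0, 0, 0, 0.5]

```text
time: 45.68
tool_pos: [0.4184, -0.362, 0.0546]
tcp_rot: [-1.561, -0.227, 0.224]
wrist_force: [-0.3, -0.3, -1.1]
width: 0.665
```

>>> jog_arm:
  increments:
    - [0, 0.0015, 0, 0, 0, 0, 0.5]
    - [0, 0.0015, 0, 0, 0, 0, 0.5]
    - [0, 0.0015, 0, 0, 0, 0, 0.5]
    - [0, 0.001, 0, 0, 0, 0, 0.5]

```text
time: 46.18
tool_pos: [0.4187, -0.3626, 0.0501]
tcp_rot: [-1.562, -0.227, 0.224]
wrist_force: [-4.7, 1.6, 9.6]
width: 0.663
```

>>> jog_arm:
  increments:
    - [0, -0.0005, 0, 0, 0, 0, 0.68]
    - [0, 0, 0, 0, 0, 0, 0.73]
    - [0, 0, 0, 0, 0, 0, 0.8]
    - [0, 0, 0, 0, 0, 0, 0.88]
    - [0, 0, 0, 0, 0, 0, 0.88]
    - [0, -0.015, 0, 0, 0, 0, 0.88]
    - [0, -0.035, 0, 0, 0, 0, 0.88]
    - [0, -0.045, 0, 0, 0, 0, 0.88]
    - [0, -0.05, 0, 0, 0, 0, 0.88]
    - [0, -0.05, 0, 0, 0, 0, 0.88]

```text
time: 47.42
tool_pos: [0.4162, -0.36, 0.2499]
tcp_rot: [-1.556, -0.223, 0.227]
wrist_force: [1.0, -0.1, 0.1]
width: 0.879
```

>>> jog_arm:
  increments:
    - [0, -0.01, 0.02, 0, 0, 0, 0.88]
    - [0, 0, 0.04, 0, 0, 0, 0.88]
    - [0, 0, 0.05, 0, 0, 0, 0.88]
    - [0, 0, 0.05, 0, 0, 0, 0.88]
    - [0, 0, 0.05, 0, 0, 0, 0.88]
    - [0, 0, 0.02, 0, 0, 0, 0.88]
    - [0, 0, 0, 0, 0, 0, 0.88]
    - [0, 0, 0, 0, 0, 0, 0.88]

```text
time: 48.42
tool_pos: [0.353, -0.1372, 0.2753]
tcp_rot: [-1.575, -0.239, 0.21]
wrist_force: [0.4, -0.6, 0.2]
width: 0.882
```

```bash
python3 -c "
from h import *
for n in ['top','side']:
  P=read_camera(n); w=world(P,np.ones((384,512),bool))
  for nm,c,rr,z0,z1,r in [('jugrim',(.418,-.362),.06,.074,.09,.03),('jugbody',(.418,-.362),.034,.03,.068,.028),('Lbrim',(.55,-.353),.06,.127,.142,.05),('Llid',(.55,-.353),.05,.206,.218,.035),('Sbrim',(.496,.348),.06,.083,.095,.04),('Slid',(.496,.348),.05,.127,.142,.0275),('tin',(.687,-.334),.06,.074,.09,.038),('bowl',(.695,.347),.07,.036,.05,.045)]:
    q=near(w,c,rr,z0,z1)
    print(n,nm,len(q), *( (circ(q,r),round(float(np.median(q[:,2])),4)) if len(q)>5 else ()))
  cv2.imwrite(f'pics/{n}9.png',cv2.resize(P['img'][60:,100:460],None,fx=1.8,fy=1.8))"
```

```text
top jugrim 90 ([0.4181, -0.3642], 0.0047) 0.0805
top jugbody 113 ([0.4166, -0.362], 0.0014) 0.0493
top Lbrim 366 ([0.5509, -0.353], 0.0007) 0.1352
top Llid 526 ([0.5507, -0.3516], 0.0006) 0.2141
top Sbrim 236 ([0.4962, 0.3494], 0.0009) 0.0906
top Slid 277 ([0.4965, 0.3495], 0.0006) 0.1363
top tin 457 ([0.6864, -0.3343], 0.0018) 0.08
top bowl 136 ([0.6942, 0.3477], 0.0012) 0.0413
side jugrim 224 ([0.4201, -0.3674], 0.0039) 0.0806
side jugbody 527 ([0.42, -0.3663], 0.0003) 0.0495
side Lbrim 814 ([0.5533, -0.3543], 0.0006) 0.1349
side Llid 1041 ([0.5531, -0.355], 0.0005) 0.2136
side Sbrim 138 ([0.4978, 0.3449], 0.0012) 0.0885
side Slid 126 ([0.4976, 0.3458], 0.0016) 0.1348
side tin 955 ([0.6888, -0.3353], 0.0007) 0.0797
side bowl 96 ([0.6964, 0.3456], 0.001) 0.039
```

View pics/side9.png

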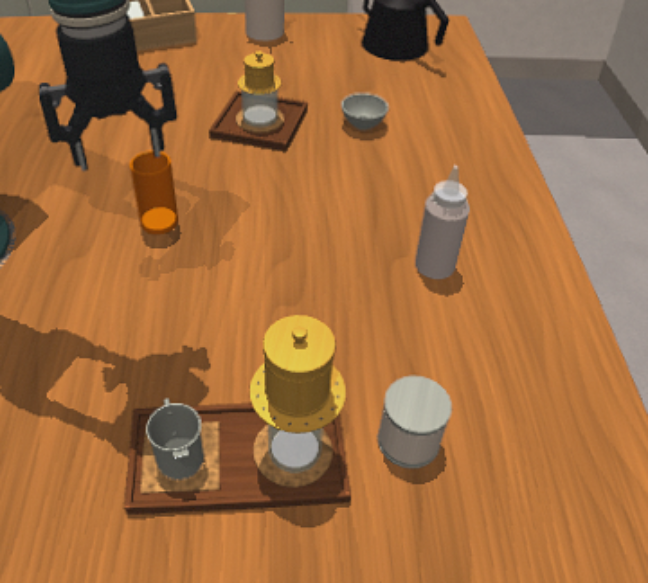

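View pics/top9.png

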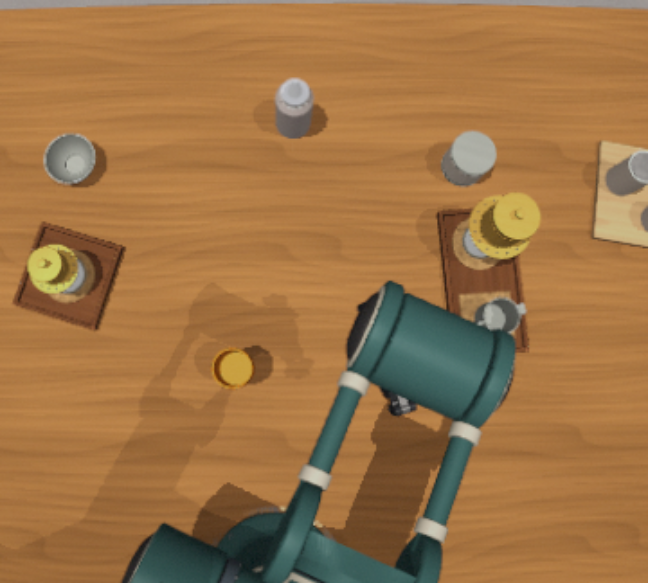

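```bash
python3 -c "
from h import *
print(bot.finish_job())"
```

```text
the job is handed in; nothing more can be done
None
```

Both coffee sets are made up and the job is handed in at about 49 s of the 115 s allowed. I worked in the order you listed: low glass, small filter, tall glass, large filter, jug.

My last checks, from the top and side cameras:

| Thing | Measured | Result |
|---|---|---|
| Low glass | About 1 mm from the mat centre (measured before its filter went on) | Wholly on the mat |
| Small filter | Brim level at about 0.09 m, the seated height; within about 1–2 mm of the glass axis | Seated |
| Tall glass | About 1 mm from the mat centre (measured before its filter went on) | Wholly on the mat |
| Large filter | Brim level at about 0.135 m, the seated height; within about 1–2 mm of the glass axis | Seated |
| Milk jug | About 3 mm from the square mat's centre; about 16 mm to spare each way when centred | Wholly on the mat, standing |

- **Other things:** The tin and the bowl measured within about 1–2 mm of where they started. I checked the squeeze bottle and the orange glass only by eye in the last pictures; both stand upright and look unmoved.
- **Handling:** Every set-down was at the expected height. The contact force I read was at most about 16 N, and no check failed.
- **Disagreement:** The two cameras differ by about 2–4 mm, roughly the same way for everything, a little more than the stated 2 mm calibration. It is small against the margins.

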